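# Pin the stake holder and start its clamp bolt

### The job

Take the brass locating pin out of the wooden rack and drop it fully down into the pin hole of the grey stake holder. Then start the clamp bolt by its red crank handle: turn it backward (counter-clockwise from above) until the bolt is felt to drop, then forward (clockwise) about one full turn from there, and finish with the red handle still gripped, holding the bolt started. Do not disturb the spare pins, the hammer or the dish.

Things in the scene. Friction and masses are not known exactly. Their poses are not given: they have to be found in the camera images.
- holder: Grey base block fixed to the bench, 90 (its x) by 290 (its y) by 30 mm high; origin at the centre of its underside, z up. On top: the pin hole near its +y end, 115 mm from the origin; the clamp bolt in a round steel boss (52 mm across, 22 mm high), 10 mm to -y of the origin; a square steel stake near its -y end, 40 mm across, its top 38 mm above the block.
- pin_hole (a point): Centre of the mouth of the pin hole, level with the block's top (30 mm above the bench). The hole is round, upright, 10.5 mm in diameter, 24 mm deep, blind, with a small chamfer.
- bolt_axis (a point): Fixed point on the upright axis of the clamp bolt, at the top of the boss (52 mm above the bench). Right-hand thread, 10 mm pitch: clockwise from above is forward. At the start the bolt only stands on the edge of the thread; forward it jams within a turn and does not engage. Turning takes 1 to 2 N at the handle.
- handle_mid (a point): Centre (half-way up) of the red crank handle: an upright round sleeve 20 mm in diameter, 36 mm tall, 45 mm out from the bolt axis, pointing anywhere at the start. Its centre is then 104 to 108 mm above the bench, its underside about 2 mm above the 8 mm thick steel crank arm.
- handle: The same red sleeve, origin at the centre of its underside. It spins freely on the crank pin and slides up along it (28 mm, light spring of 0.1 N per mm), so it can be gripped firmly from above and carried round a level circle without turning the gripper, while the bolt rises or sinks below it.
- bolt_lift (a joint): Height of the bolt, m: 0 to -0.0015 at the start. Turned backward it climbs up to 1 mm and then, somewhere within 4 rad, drops freely 8 mm to -0.008; a stop follows about 1.1 rad further back. Turned forward from the drop it passes under the edge and sinks 10 mm a turn: -0.018 after one full turn. The thread ends at about 1.5 turns.
- pin_mid (a point): Centre (half-way up) of the upright brass locating pin: 85 mm long, 45 g, shank 8 mm in diameter, its top 14 mm a head 16 mm in diameter to grip (head centre 35.5 mm above this point). At the start it stands loosely in one of the rack's holes, foot 10 mm above the bench; in the pin hole its foot comes to 6 mm above the bench.
- pin_tip (a point): Foot of the brass pin (centre of its lower end), 42.5 mm below pin_mid.
- rack: Wooden pin rack fixed to the bench, 190 (its x) by 50 by 40 mm high, origin at the centre of its underside; three upright holes 10 mm in diameter, 30 mm deep, 60 mm apart along its x axis.
- spare_a: Dark steel spare pin of the same size standing in the rack; leave it. Origin at its foot.
- spare_b: The other dark steel spare pin; leave it. Origin at its foot.
- hammer: Steel hammer with a 260 mm wooden handle lying on the far part of the bench; origin under its middle. Leave it.
- dish: White ceramic dish, 90 mm across, 30 mm high, on the far part of the bench; origin under its centre. Leave it.
There are look-alikes about, which are no part of the job. Of the things that look like the part that bears pin_mid, the smallest one is meant.

How it is judged:
On the way, in this order (a step that is already met when the one before it is completed fails the run):
1. the brass pin stands fully down in the pin hole (z of pin_tip in the frame of holder below 0.013 m and horizontal distance between pin_tip and pin_hole below 0.005 m and angle between pin_mid's own z axis and vertical below 0.2 rad), for 0.2 s.
2. turned backward, the bolt has dropped off the edge of the thread (value of joint bolt_lift between -0.0115 and -0.006 m), for 0.05 s.
At the end, for the whole second after the job is handed in: Brass pin down in its hole (foot under 13 mm above the bench, within 5 mm of the hole's axis, tilt under 0.2 rad); bolt started 0.72 to 1.28 turns from the drop (bolt_lift -0.0208 to -0.0152) and still; fingers gripping the red handle with over 1 N (all of step 1 and value of joint bolt_lift between -0.0208 and -0.0152 m and contact force between the fingers and handle above 1 N and distance between the grasp point and handle_mid below 0.035 m and velocity of joint bolt_lift between -0.003 and 0.003 m/s); the arm keeps its last pose, push and grip.
It fails at once if a spare pin is disturbed (moved more than 20 mm) (distance of any of spare_a, spare_b from where it was at the start of the episode above 0.02 m).
It fails at once if the hammer or the dish is disturbed (moved more than 30 mm) (distance of any of hammer, dish from where it was at the start of the episode above 0.03 m).
It also fails if it takes over 72 s, if anything falls off the work surface, if the arm or the gripper's body presses on something with over 40 N, if the wrist force passes 120 N, or if a joint passes its speed limit or range.

### The arm

A 6-joint arm with a two-finger parallel gripper is mounted at the origin on the work surface. World frame = base frame: x ahead of the robot, y to its left, z up, the work surface at z = 0. Lengths are in m, angles in rad, forces in N, time in s.
With the tool pointing down it reaches from about 0.275 to 0.875 m from the base axis. Payload 12.5 kg.
Tool frame: the origin (TCP) lies midway between the tips of the shut fingers; the grasp point (between the pads) lies 19 mm behind it (env.grasp_offset is the distance from the TCP to the grasp point, in m); y points along the fingers, x is the direction in which the jaws open and shut, and the axes are right-handed (so a half turn about y gives the same grasp; the last joint's range is limited). The gripper opens to 85 mm and grips with 20 to 120 N. Pads are 22 mm wide; open, the fingers measure 114 mm over their backs; the gripper's body (76 mm by 85 mm) begins 54 mm behind the grasp point. The pads swing forward as they close: fully open they stand 13 mm farther back than shut.
Start: joints at [-1.239, 0.351, 1.652, -0, 1.139, -0.085], TCP at [0.223, -0.503, 0.231] pointing down, gripper open.
Joint ranges: [-2.75, 2.75], [-0.79, 2.1], [0.01, 2.65], [-1.57, 4.71], [0.07, 3.14], [-2.87, 2.87]. Speed limits (rad/s): [2.22, 2.22, 2.79, 3.14, 3.14, 3.14].

### API

Orientations are given as a unit quaternion [w, x, y, z].
In Python, from bench import env gives the robot as it stands.
- The arm moves only by the shell command python3 -m creep 'ROWS' [FORCE]. ROWS is JSON, a list that holds one entry, the list of rows, each a list of 7 numbers: the shift along the tool's x, y, z in m, then the turn, a rotation vector about the tool's x, y, z in units of 5 degrees (1.0 is 5 degrees), then the closure in counts, from 0 (fully open) to 255 (shut). In form: [[[dx, dy, dz, rx, ry, rz, grip], ...]]. A call has 1 to 20 rows; each row shifts and turns the pose as measured when the row begins, along the tool's axes as they then stand; what a row does not reach is not made up. A row lasts 1/10 s, in which the tool goes at most 50 mm and 8.59 degrees, less where a joint would pass 70% of its speed; a pose out of reach is approached as far as the arm can. A call with a gripper value outside its range is refused whole. The fingers move at their own pace and stop on an object; FORCE is the grip in N (left out, the last holds). Time passes only in rows, so rows that do not move let the fingers close. It gives the time, the measured TCP pose, the force and the opening at its end, in the units of the state.
- env.observe(): the state, without advancing time (a new reading comes with each control period).
- env.snapshot(name): name is "scene" or "side" or "wrist"; returns a dict with "pixels" (400x640x3 uint8, red, green, blue), "fx", "fy", "cx", "cy" (pixels), "R" (3x3) and "t" (3): a world point X has camera coordinates R X + t. Camera axes: x right, y down, z forward; pixel columns grow to the right and rows downward; lengths in m; the calibration is good to about 2 mm. The wrist camera is an equidistant fisheye: a pixel r from the principal point sees the ray r / f radians off the axis. A picture is of the moment at which its call begins. There is no depth.
- env.hand_in(): hands the job in, once; it reports no verdict.
The state is a dict: "clock": time; "joint_positions": joint angles; "qd": joint speeds; "effort": joint torques, N m; "ee_pos": TCP position; "orientation": TCP orientation; "force": force on the tool from outside, world axes, zero at the start; "wrist_torque": the same for the moment, N m; "finger_gap": opening from 0.0 (shut) to 1.0 (fully open).
Only numpy, scipy, OpenCV 4.12 (cv2) and the standard library are available. Lean on these libraries where they do the work, as an engineer would, in place of code of your own. Each camera call takes 0.05 s, during which the arm holds its last target.

## Working session

There is one attempt and no reset: what is moved stays moved. The work goes in short steps, Python scripts to look and compute and a shell command to move; the robot and the scene stay as the last step left them, time stands still between calls to the robot, and variables do not carry over. Pictures are saved under pics/ and viewed, and the job is handed in when it is done.

```bash
ls -la; mkdir -p pics; python3 - <<'E'
from bench import env
import cv2
print(env.observe(), env.grasp_offset)
for n in ["scene","side","wrist"]:
    s=env.snapshot(n); cv2.imwrite(f"pics/a_{n}.png",s["pixels"][:,:,::-1]); print(n,{k:s[k] for k in s if k!="pixels"})
E
```

```text
total 12
drwxr-xr-x  3 agent agent 4096 Dec  7 15:46 .
drwxr-xr-x 23 root  root  4096 Dec  7 15:46 ..
drwxr-xr-x  2 agent agent 4096 Dec  7 15:46 pics
{'clock': 0.0, 'joint_positions': array([-1.23857195e+00,  3.51253370e-01,  1.65243233e+00,  1.30143304e-05,
        1.13912903e+00, -8.46572331e-02]), 'qd': array([ 0.00034825, -0.00062732,  0.00191323,  0.00129412, -0.00075276,
        0.00108643]), 'effort': array([ 1.71580709e-04, -5.06110346e+01, -2.91412032e+01, -9.09229607e-05,
        4.51071377e-03, -1.57352360e-05]), 'ee_pos': array([ 0.22258646, -0.50257195,  0.23074591]), 'orientation': array([ 0.59291233, -0.59237481,  0.38604991, -0.38537323]), 'force': array([-0.72872172,  0.04269073,  0.48022071]), 'wrist_torque': array([-0.03236302,  0.01390359,  0.02364317]), 'finger_gap': 1.0005484570666607} 0.0187
scene {'fx': 466.1695601479626, 'fy': 466.1695601479626, 'cx': 320.5387443147496, 'cy': 196.08700200105082, 'R': array([[ 0.84849211,  0.52875451,  0.02190425],
       [ 0.37315488, -0.56842598, -0.7332444 ],
       [-0.37525534,  0.63032577, -0.67961229]]), 't': array([-0.54774305, -0.11219211,  1.34216273])}
side {'fx': 515.5183853733967, 'fy': 515.5183853733967, 'cx': 323.03411427380223, 'cy': 203.00706303998192, 'R': array([[-0.71549747, -0.69861342,  0.00162916],
       [-0.36248383,  0.36924878, -0.85572239],
       [ 0.59721758, -0.61285775, -0.51743264]]), 't': array([0.46972015, 0.25345146, 0.66733892])}
wrist {'fx': 309.70691628693146, 'fy': 309.70691628693146, 'cx': 318.5236293470039, 'cy': 202.859910883697, 'R': array([[ 0.4066875 , -0.91356636, -0.00133638],
       [-0.86751441, -0.38664455,  0.31292929],
       [-0.28639838, -0.1261051 , -0.94977548]]), 't': array([-0.55021039, -0.04249154,  0.37881561])}
```

View pics/a_scene.png

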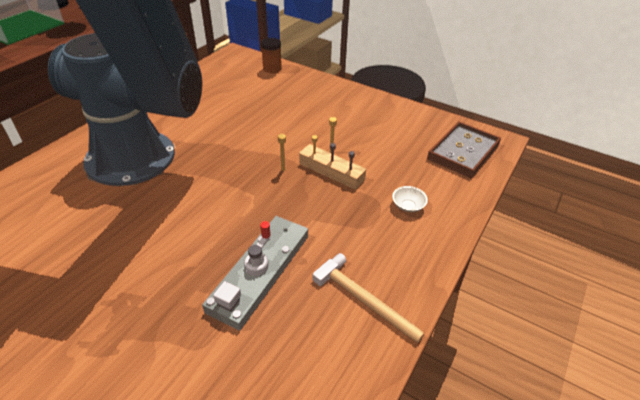

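View pics/a_side.png

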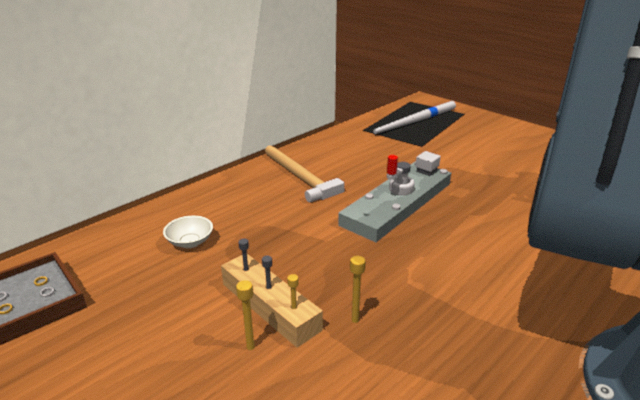

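View pics/a_wrist.png

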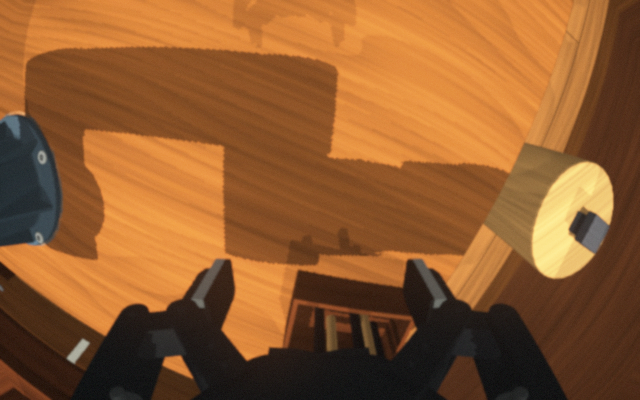

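The scene view shows the holder around (257,270) with the red handle at (265,230). The rack is near (332,165), with the small brass pin at its near end at (314,140). Two larger brass look-alikes stand free at (282,150) and (333,130). The side view agrees: small pin head at (293,280), handle at (392,165), holder around (395,200).

```bash
cat > h.py <<'E'
import numpy as np, cv2
def ray(s,u,v):
    R=np.array(s["R"]);t=np.array(s["t"]);o=-R.T@t
    d=R.T@np.array([(u-s["cx"])/s["fx"],(v-s["cy"])/s["fy"],1.]); return o,d/np.linalg.norm(d)
def plane(s,u,v,z):
    o,d=ray(s,u,v); return o+d*(z-o[2])/d[2]
def tri(s1,p1,s2,p2):
    A=np.zeros((3,3));b=np.zeros(3);rs=[ray(s1,*p1),ray(s2,*p2)]
    for o,d in rs:
        P=np.eye(3)-np.outer(d,d);A+=P;b+=P@o
    X=np.linalg.solve(A,b)
    return X,[np.linalg.norm((np.eye(3)-np.outer(d,d))@(X-o)) for o,d in rs]
def proj(s,X):
    c=np.array(s["R"])@X+np.array(s["t"]); return s["fx"]*c[0]/c[2]+s["cx"],s["fy"]*c[1]/c[2]+s["cy"]
def crop(s,u0,v0,w,h,k,fn):
    im=s["pixels"][v0:v0+h,u0:u0+w,::-1]; cv2.imwrite(fn,cv2.resize(im,None,fx=k,fy=k,interpolation=cv2.INTER_CUBIC))
E
python3 - <<'E'
from bench import env
from h import *
a=env.snapshot("scene");b=env.snapshot("side")
crop(a,190,200,130,130,4,"pics/b_hold.png");crop(b,330,140,130,100,6,"pics/b_hold2.png")
crop(a,265,110,110,80,6,"pics/b_rack.png");crop(b,215,230,160,125,5,"pics/b_rack2.png")
for n,s in(("scene",a),("side",b)):
    hsv=cv2.cvtColor(s["pixels"],cv2.COLOR_RGB2HSV)
    r=s["pixels"].astype(int)
    m=((r[:,:,0]>120)&(r[:,:,1]<50)&(r[:,:,2]<50)).astype(np.uint8)
    c=cv2.connectedComponentsWithStats(m)
    print(n,"red",[(st.tolist(),ce.round(1).tolist()) for st,ce in zip(c[2][1:],c[3][1:]) if st[4]>15])
    m=cv2.inRange(hsv,(18,150,90),(30,255,255)); c=cv2.connectedComponentsWithStats(m)
    print(n,"brass",[(st.tolist(),ce.round(1).tolist()) for st,ce in zip(c[2][1:],c[3][1:]) if st[4]>15])
E
```

```text
scene red [([261, 227, 8, 10, 24], [263.5, 230.2])]
scene brass []
side red [([387, 155, 10, 20, 162], [391.5, 164.5])]
side brass [([350, 256, 15, 66, 554], [356.3, 283.2]), ([287, 274, 11, 35, 232], [292.7, 288.5]), ([34, 277, 13, 9, 46], [40.2, 280.7]), ([236, 280, 18, 70, 652], [246.2, 308.1]), ([0, 304, 12, 10, 47], [5.6, 308.2])]
```

View pics/b_hold.png

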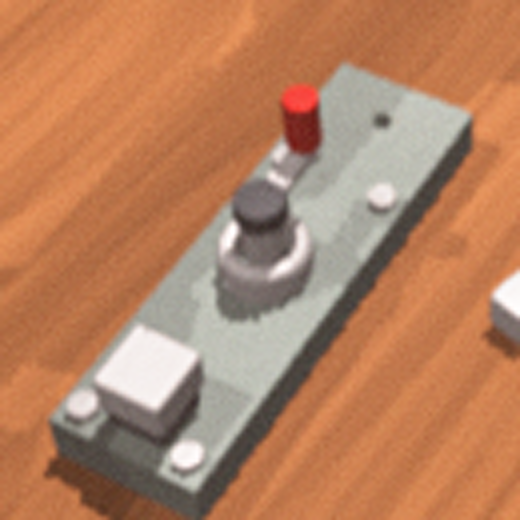

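View pics/b_hold2.png

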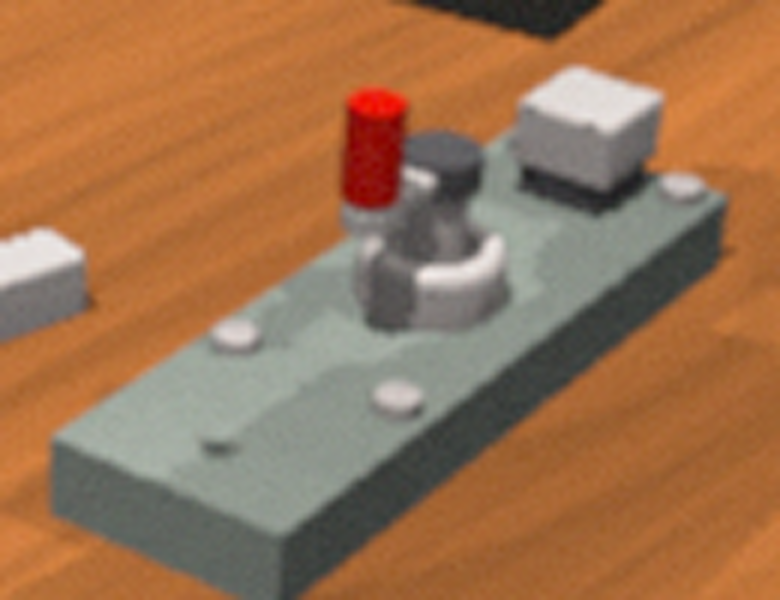

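View pics/b_rack.png

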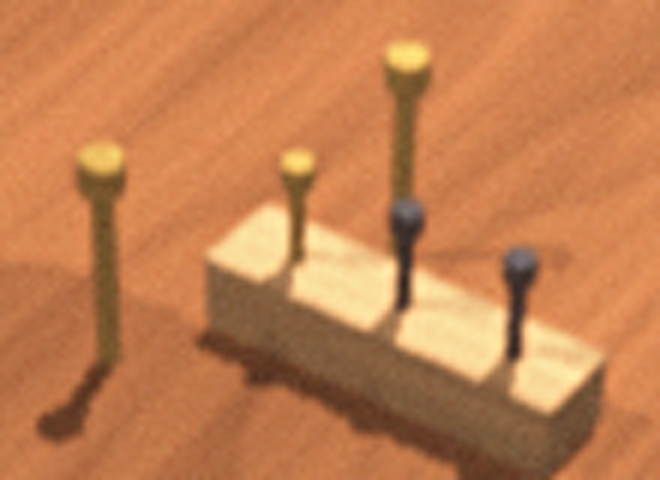

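View pics/b_rack2.png

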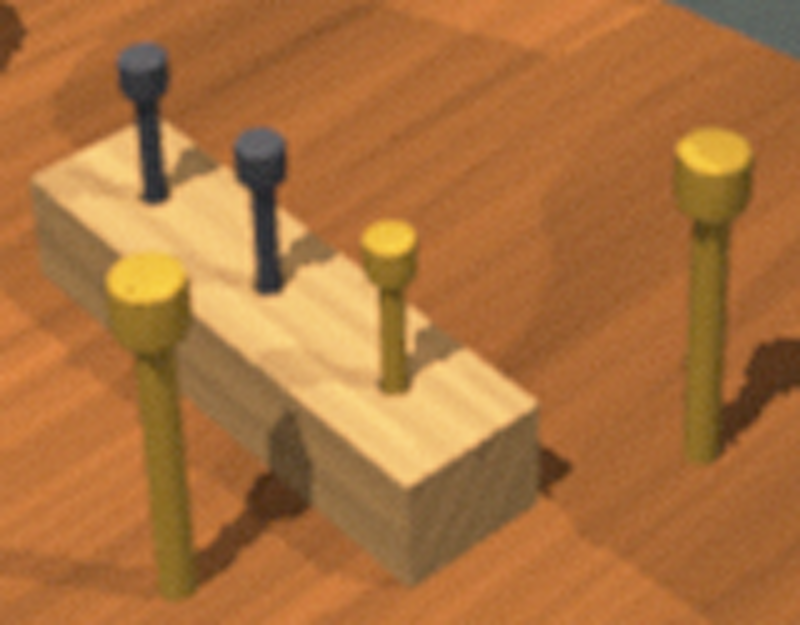

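```bash
cat > m1.py <<'E'
from bench import env
from h import *
a=env.snapshot("scene");b=env.snapshot("side")
A=lambda x,y,k,u,v:((x+.5)/k-.5+u,(y+.5)/k-.5+v)
H=lambda x,y:A(x,y,4,190,200); H2=lambda x,y:A(x,y,6,330,140)
K=lambda x,y:A(x,y,6,265,110); K2=lambda x,y:A(x,y,5,215,230)
def r(n,p,q,z):
    X,e=tri(a,p,b,q); print(n,(X*1000).round(1),"res",(np.array(e)*1000).round(1),"planes",(plane(a,*p,z)*1000).round(1)[:2],(plane(b,*q,z)*1000).round(1)[:2])
r("pintop",K(298,163),K2(390,239),.095)
r("pin at rack",K(296,259),K2(395,388),.040)
r("spare1",K(406,212),K2(260,142),.095)
r("spare2",K(519,258),K2(143,57),.095)
r("bigL(scene)",K(102,158),K2(713,152),.13)
r("bigR(scene)",K(409,56),K2(148,278),.13)
r("handletop",H(301,97),H2(377,102),.124)
r("hole",H(382,121),H2(217,446),.030)
r("bolthead",H(261,195),H2(443,145),.09)
r("boss",H(265,252),H2(430,275),.052)
for n,p in dict(c1=(345,63),c2=(472,118),c3=(200,490),c4=(52,422)).items(): print(n,(plane(a,*H(*p),.03)*1000).round(1))
for n,p in dict(c1=(285,535),c2=(52,440),c4=(725,200)).items(): print(n,(plane(b,*H2(*p),.03)*1000).round(1))
for n,p in dict(r1=(268,203),r2=(205,258),r3=(550,413),r4=(607,357)).items(): print("rack",n,(plane(a,*K(*p),.04)*1000).round(1))
for n,p in dict(r4=(32,182),r1=(538,405),r2=(408,488)).items(): print("rack",n,(plane(b,*K2(*p),.04)*1000).round(1))
E
python3 m1.py
```

```text
pintop [457.1 266.   94.5] res [0. 0.] planes [457.4 265.5] [456.6 266.4]
pin at rack [456.6 266.5  39.1] res [0.1 0.1] planes [457.1 265.5] [455.9 267.2]
spare1 [517.4 262.1  94.3] res [0.6 0.6] planes [517.5 260.8] [517.3 262.8]
spare2 [576.2 259.9  94.9] res [0.4 0.4] planes [576.1 259.4] [576.6 260.1]
bigL(scene) [399.6 194.5 117. ] res [0. 0.] planes [410.6 179.9] [388.8 207.6]
bigR(scene) [470.8 339.7 116.7] res [0.2 0.2] planes [480.8 322.3] [457.4 348.6]
handletop [560.4 -92.6 123.5] res [0.3 0.3] planes [561.  -92.8] [559.7 -92. ]
hole [554.7 -13.7  30.8] res [0.3 0.3] planes [554.1 -13.3] [555.7 -14.4]
bolthead [ 564.7 -137.2   90.5] res [0.8 0.8] planes [ 565.1 -136.5] [ 564.7 -138.6]
boss [ 563.3 -136.2   41.3] res [0.2 0.2] planes [ 569.1 -142.7] [ 552.4 -120. ]
c1 [507.3  14.   30. ]
c2 [597.4  17.9  30. ]
c3 [ 622.  -265.7   30. ]
c4 [ 534.  -275.5   30. ]
c1 [507.8  10.   30. ]
c2 [596.  20.  30.]
c4 [ 531.8 -274.7   30. ]
rack r1 [422.3 295.1  40. ]
rack r2 [421.2 242.6  40. ]
rack r3 [610.2 233.8  40. ]
rack r4 [613.  282.1  40. ]
rack r4 [611.3 283.7  40. ]
rack r1 [421. 243.  40.]
rack r2 [423.6 292.3  40. ]
```

```bash
cat > g.py <<'E'
import sys,numpy as np
from scipy.spatial.transform import Rotation as Ro
from bench import env
def st():
    s=env.observe();q=s["orientation"];R=Ro.from_quat([q[1],q[2],q[3],q[0]]);return s,R
def go(p=None,yaw=None):
    """p: wanted TCP; yaw: wanted angle of tool x axis in world xy (deg), mod 180"""
    s,R=st();M=R.as_matrix();e=s["ee_pos"]
    cy=np.degrees(np.arctan2(M[1,0],M[0,0]))
    print("t %.2f tcp"%s["clock"],(e*1000).round(1),"xyaw %.1f"%cy,"z",M[:,2].round(3),"F",s["force"].round(1),"T",s["wrist_torque"].round(2),"gap %.3f"%s["finger_gap"],"q6 %.2f"%s["joint_positions"][5])
    if yaw is not None:
        d=(yaw-cy+90)%180-90; y=np.radians(cy+d)
        x=np.array([np.cos(y),np.sin(y),0]);z=np.array([0,0,-1.]);T=np.column_stack([x,np.cross(z,x),z])
        print(" turn(5deg)",(np.degrees((R.inv()*Ro.from_matrix(T)).as_rotvec())/5).round(2))
    if p is not None: print(" shift mm",(M.T@(np.array(p)-e)*1000).round(1))
if __name__=="__main__":
    v=[float(x) for x in sys.argv[1:]]
    go(np.array(v[:3])/1000 if len(v)>=3 else None, v[3] if len(v)>3 else None)
E
python3 g.py 457 266 180 -2; python3 -c "
from g import *
print(st()[1].as_matrix().round(3))"
```

```text
t 0.35 tcp [ 222.7 -502.8  231.2] xyaw -66.1 z [0.914 0.405 0.   ] F [0.2 0.2 0.2] T [ 0.02 -0.    0.02] gap 1.002 q6 -0.08
 turn(5deg) [-15.93  -9.97  -9.98]
 shift mm [-608.1   51.3  525.6]
[[ 0.405 -0.     0.914]
 [-0.914  0.     0.405]
 [-0.    -1.     0.   ]]
```

```bash
sed -i 's/z=np.array(\[0,0,-1.\]);T=np.column_stack(\[x,np.cross(z,x),z\])/yy=np.array([0,0,-1.]);T=np.column_stack([x,yy,np.cross(x,yy)])/; s/"z",M\[:,2\]/"yax",M[:,1]/' g.py; python3 g.py 457 266 180 -2
```

```text
t 0.35 tcp [ 222.7 -502.8  231.2] xyaw -66.1 yax [-0.  0. -1.] F [0.2 0.2 0.2] T [ 0.02 -0.    0.02] gap 1.002 q6 -0.08
 turn(5deg) [ -0.   -12.82  -0.  ]
 shift mm [-608.1   51.3  525.6]
```

```bash
python3 -m creep '[[[0,0,0,0,-1.6,0,110],[0,0,0,0,-1.6,0,110],[0,0,0,0,-1.6,0,110],[0,0,0,0,-1.6,0,110],[0,0,0,0,-1.6,0,110],[0,0,0,0,-1.6,0,110],[0,0,0,0,-1.6,0,110],[0,0,0,0,-1.6,0,110]]]' 20; python3 g.py 457 266 180 -2
```

```text
clock: 1.15
ee_pos: [0.2226, -0.5026, 0.2308]
orientation: [0.707, -0.707, -0.002, 0.002]
force: [0.0, 0.4, -0.2]
finger_gap: 0.569
t 1.15 tcp [ 222.6 -502.6  230.8] xyaw 0.3 yax [-0.     0.001 -1.   ] F [ 0.   0.4 -0.2] T [ 0.04 -0.01  0.01] gap 0.569 q6 -1.24
 turn(5deg) [-0.01  0.46 -0.  ]
 shift mm [238.3  51.5 767.4]
```

```bash
python3 -m creep '[[[0.014,0,0.045,0,0,0,110],[0.014,0,0.045,0,0,0,110],[0.014,0,0.045,0,0,0,110],[0.014,0,0.045,0,0,0,110],[0.014,0,0.045,0,0,0,110],[0.014,0,0.045,0,0,0,110],[0.014,0,0.045,0,0,0,110],[0.014,0,0.045,0,0,0,110],[0.014,0,0.045,0,0,0,110],[0.014,0,0.045,0,0,0,110],[0.014,0,0.045,0,0,0,110],[0.014,0,0.045,0,0,0,110],[0.014,0,0.045,0,0,0,110],[0.014,0,0.045,0,0,0,110],[0.014,0,0.045,0,0,0,110],[0.014,0,0.045,0,0,0,110],[0.014,0,0.045,0,0,0,110]]]'; python3 g.py 457 266 150 0
```

```text
clock: 2.85
ee_pos: [0.4581, 0.2916, 0.2325]
orientation: [-0.706, 0.708, 0.005, 0.002]
force: [0.4, -0.7, -0.0]
finger_gap: 0.566
t 2.85 tcp [458.1 291.6 232.5] xyaw 0.3 yax [ 0.009 -0.002 -1.   ] F [ 0.4 -0.7 -0. ] T [-0.02  0.01  0.  ] gap 0.566 q6 0.48
 turn(5deg) [0.02 0.06 0.11]
 shift mm [ -2.   82.5 -25.5]
```

```bash
python3 -m creep '[[[-0.002,0.04,-0.025,0,0,0.1,110],[0,0.04,0,0,0,0,110],[0,0,0,0,0,0,110],[0,0,0,0,0,0,110]]]'; python3 g.py 457 266 69 0; python3 - <<'E'
from bench import env
from h import *
a=env.snapshot("scene");b=env.snapshot("side")
crop(a,255,90,120,100,6,"pics/c1.png");crop(b,215,190,160,125,5,"pics/c2.png")
E
```

```text
clock: 3.25
ee_pos: [0.4592, 0.2737, 0.1524]
orientation: [0.708, -0.707, -0.007, 0.003]
force: [0.8, 0.4, 1.0]
finger_gap: 0.568
t 3.25 tcp [459.2 273.7 152.4] xyaw 0.8 yax [ 0.006  0.001 -1.   ] F [0.8 0.4 1. ] T [-0.01 -0.02 -0.  ] gap 0.568 q6 0.44
 turn(5deg) [-0.02  0.15  0.07]
 shift mm [-2.8 83.4 -7.8]
```

View pics/c1.png

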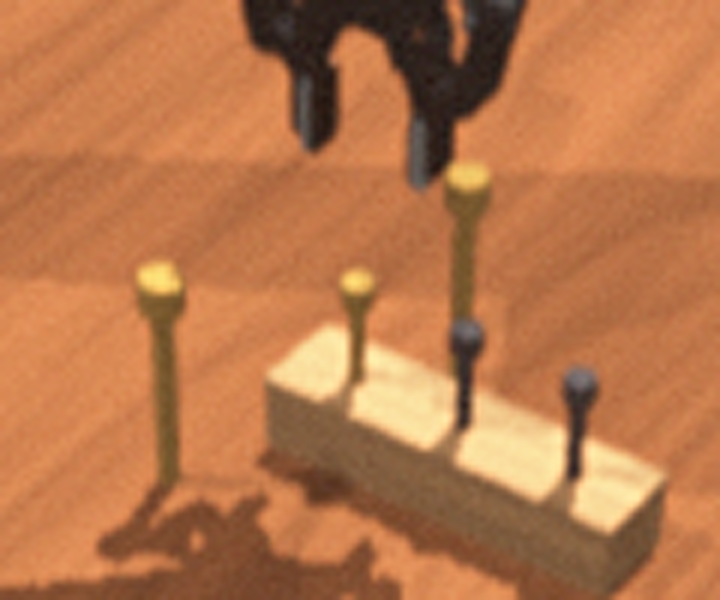

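View pics/c2.png

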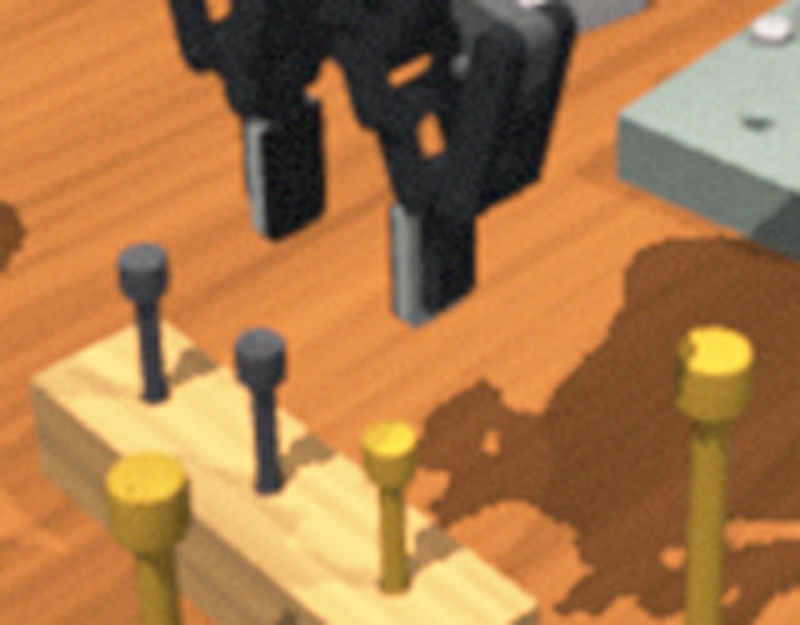

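```bash
python3 -m creep '[[[-0.002,0.005,-0.007,0,0.15,0.07,110],[0,0,0,0,0,0,110],[0,0,0,0,0,0,110],[0,0,0,0,0,0,110]]]'; python3 g.py 457 266 69 0
```

```text
clock: 3.75
ee_pos: [0.459, 0.2662, 0.1518]
orientation: [0.709, -0.705, -0.001, -0.003]
force: [0.4, 0.2, 0.2]
finger_gap: 0.568
t 3.75 tcp [459.  266.2 151.8] xyaw -0.1 yax [ 0.006  0.005 -1.   ] F [0.4 0.2 0.2] T [0.01 0.03 0.01] gap 0.568 q6 0.44
 turn(5deg) [-0.05 -0.03  0.07]
 shift mm [-2.6 82.8 -0.6]
```

```bash
python3 -m creep '[[[-0.002,0.02,0,0,0,0,110],[-0.002,0.025,0,0,0,0,110],[0,0.02,0,0,0,0,110],[0,0,0,0,0,0,110],[0,0,0,0,0,0,110]]]'; python3 g.py 457 266 69 0
```

```text
clock: 4.25
ee_pos: [0.457, 0.2674, 0.0875]
orientation: [0.709, -0.705, -0.003, -0.005]
force: [-0.0, -0.5, 0.2]
finger_gap: 0.57
t 4.25 tcp [457.  267.4  87.5] xyaw -0.1 yax [ 0.011  0.007 -1.   ] F [-0.  -0.5  0.2] T [0.04 0.03 0.02] gap 0.570 q6 0.44
 turn(5deg) [-0.08 -0.03  0.12]
 shift mm [-0.2 18.5 -1.5]
```

```bash
python3 -m creep '[[[0,0.01,-0.0015,-0.08,0,0.12,110],[0,0.01,0,-0.05,0,0.05,110],[0,0,0,0,0,0,110]]]'; python3 g.py 457 266 69 0; python3 - <<'E'
from bench import env
from h import *
a=env.snapshot("scene");b=env.snapshot("side")
crop(a,255,90,120,100,6,"pics/d1.png");crop(b,215,190,160,125,5,"pics/d2.png")
E
```

```text
clock: 4.55
ee_pos: [0.4583, 0.2664, 0.0682]
orientation: [-0.706, 0.709, -0.002, 0.0]
force: [0.9, -0.8, 0.2]
finger_gap: 0.562
t 4.55 tcp [458.3 266.4  68.2] xyaw -0.1 yax [-0.002 -0.004 -1.   ] F [ 0.9 -0.8  0.2] T [-0.03  0.01 -0.02] gap 0.562 q6 0.45
 turn(5deg) [ 0.05 -0.03 -0.03]
 shift mm [-1.3 -0.8 -0.4]
```

View pics/d1.png

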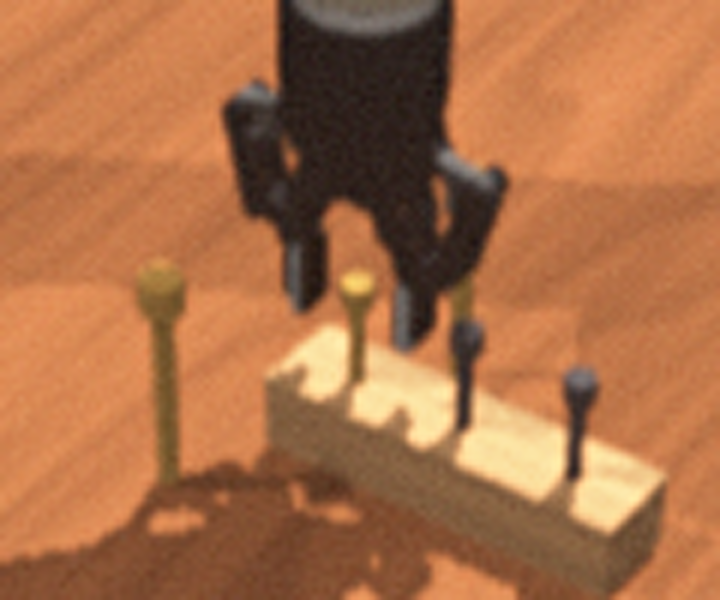

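View pics/d2.png

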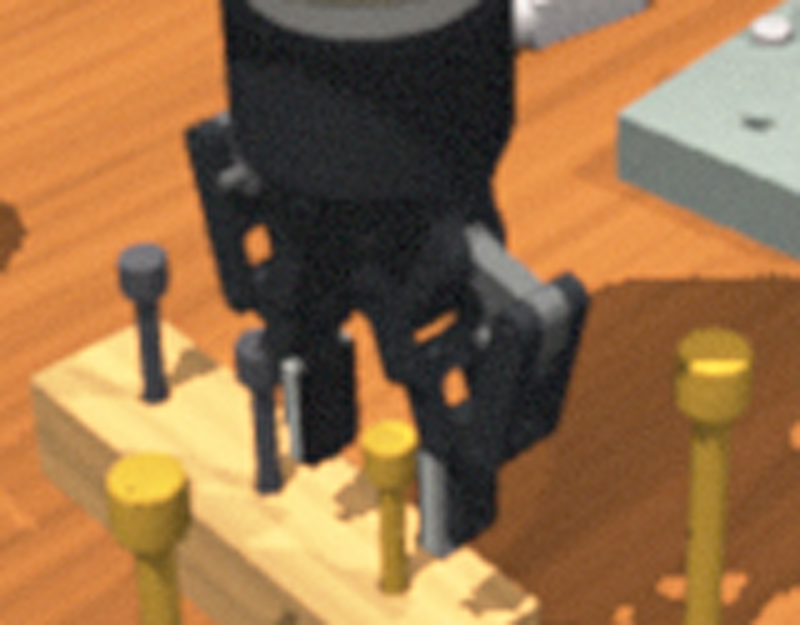

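The fingers straddle the small pin's head, which is at scene crop (357,283) between tips at (303,300) and (410,340). The spares are clear, so I'm closing.

```bash
python3 -m creep '[[[0,0,0,0,0,0,255],[0,0,0,0,0,0,255],[0,0,0,0,0,0,255],[0,0,0,0,0,0,255],[0,0,0,0,0,0,255],[0,0,0,0,0,0,255],[0,0,0,0,0,0,255]]]' 60; python3 g.py 457 266 69 0; python3 - <<'E'
from bench import env
from h import *
b=env.snapshot("side")
crop(b,215,190,160,125,5,"pics/e2.png")
E
```

```text
clock: 5.35
ee_pos: [0.459, 0.2667, 0.0701]
orientation: [-0.706, 0.708, -0.001, 0.001]
force: [-0.6, -0.7, -0.5]
finger_gap: 0.162
t 5.35 tcp [459.  266.7  70.1] xyaw -0.1 yax [ 0.    -0.003 -1.   ] F [-0.6 -0.7 -0.5] T [ 0.03 -0.03 -0.03] gap 0.162 q6 0.44
 turn(5deg) [ 0.03 -0.03  0.  ]
 shift mm [-2.   1.1 -0.7]
```

View pics/e2.png

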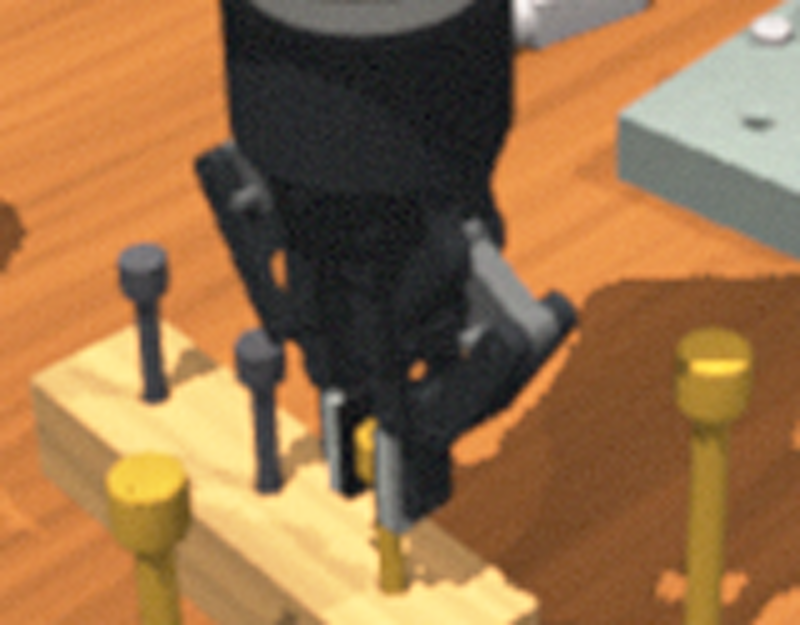

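```bash
python3 -m creep '[[[0,-0.01,0,0,0,0,255],[0,-0.02,0,0,0,0,255],[0,-0.03,0,0,0,0,255],[0,-0.03,0,0,0,0,255],[0,-0.02,0,0,0,0,255],[0,0,0,0,0,0,255],[0,0,0,0,0,0,255]]]'; python3 g.py 555 -14 180 0; python3 - <<'E'
from bench import env
from h import *
a=env.snapshot("scene");b=env.snapshot("side")
crop(a,255,60,120,100,6,"pics/f1.png");crop(b,215,150,160,125,5,"pics/f2.png")
E
```

```text
clock: 6.1
ee_pos: [0.4587, 0.2669, 0.1874]
orientation: [-0.706, 0.708, -0.0, 0.001]
force: [-0.1, -0.2, 0.3]
finger_gap: 0.163
t 6.10 tcp [458.7 266.9 187.4] xyaw -0.1 yax [ 0.001 -0.003 -1.   ] F [-0.1 -0.2  0.3] T [ 0.01 -0.    0.04] gap 0.163 q6 0.44
 turn(5deg) [ 0.03 -0.03  0.01]
 shift mm [  96.9    8.2 -280.7]
```

View pics/f1.png

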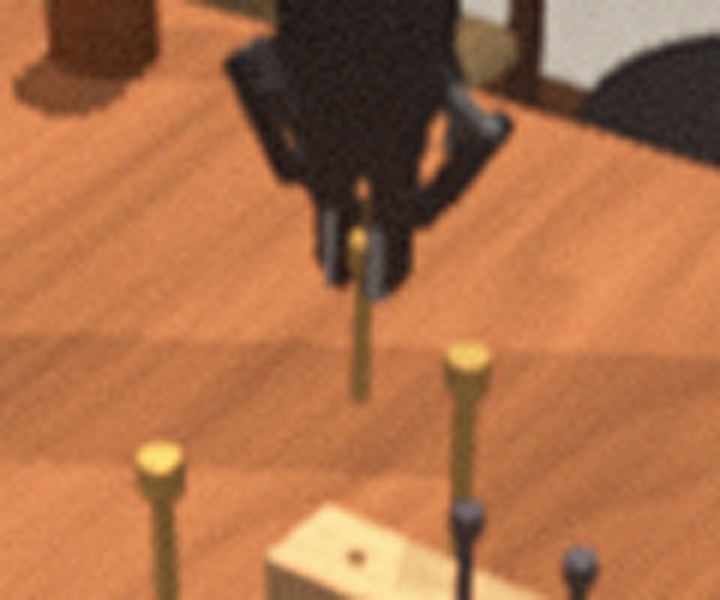

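View pics/f2.png

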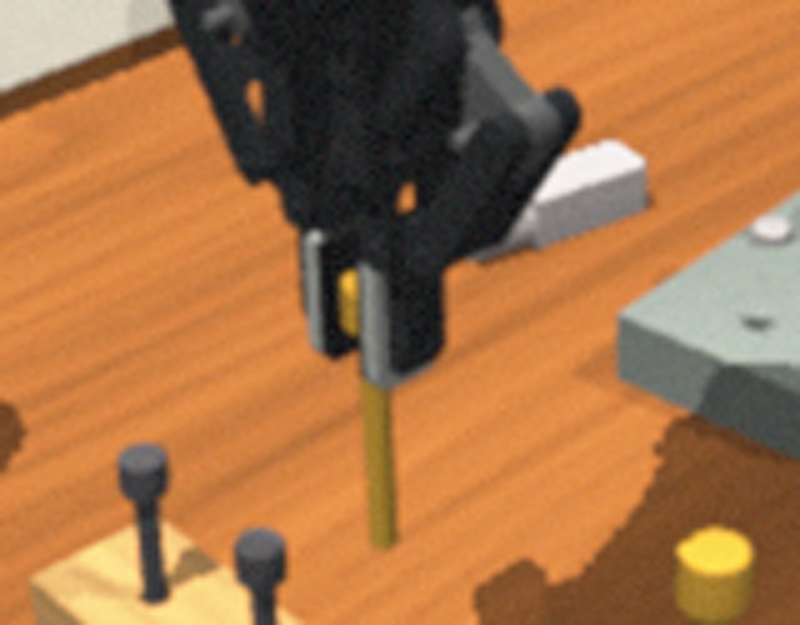

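The pin is held clear of the rack, foot at scene crop (361,400) and side crop (384,546). The empty hole shows at (356,556). Next I measure the foot against the TCP.

```bash
python3 - <<'E'
from bench import env
from h import *
a=env.snapshot("scene");b=env.snapshot("side")
p=((361.5)/6-.5+255,(399.5)/6-.5+60);q=(384.5/5-.5+215,545.5/5-.5+150)
X,e=tri(a,p,b,q);print(X*1000,e)
p=((359.5)/6-.5+255,(237)/6-.5+60);print(plane(a,*p,.212)*1000)
E
```

```text
[456.98572401 267.36254941 128.58002518] [np.float64(0.0002708073458855651), np.float64(0.00027080734588566215)]
[455.75433888 266.10550125 212.        ]
```

```bash
python3 -m creep '[[[0.010,0,-0.030,0,0,0,255],[0.016,0,-0.045,0,0,0,255],[0.016,0,-0.045,0,0,0,255],[0.016,0,-0.045,0,0,0,255],[0.016,0,-0.045,0,0,0,255],[0.010,0,-0.030,0,0,0,255],[0.004,0,-0.01,0,0,0,255],[0,0,0,0,0,0,255],[0,0,0,0,0,0,255]]]'; python3 g.py 556.6 -14.3 160 0
```

```text
clock: 7.2
ee_pos: [0.5459, 0.0084, 0.1794]
orientation: [-0.706, 0.708, -0.004, -0.005]
force: [-0.4, 0.2, -0.7]
finger_gap: 0.161
t 7.20 tcp [545.9   8.4 179.4] xyaw 0.0 yax [-0.013 -0.004 -1.   ] F [-0.4  0.2 -0.7] T [ 0.02 -0.09  0.  ] gap 0.161 q6 -0.07
 turn(5deg) [ 0.04  0.   -0.15]
 shift mm [ 11.   19.4 -22.6]
```

```bash
python3 -m creep '[[[0.006,0.01,-0.012,0.04,0,-0.15,255],[0.004,0.01,-0.009,0,0,0,255],[0,0,-0.001,0,0,0,255],[0,0,0,0,0,0,255],[0,0,0,0,0,0,255]]]'; python3 g.py 556.6 -14.3 150 0
```

```text
clock: 7.7
ee_pos: [0.5548, -0.0088, 0.1582]
orientation: [0.707, -0.707, -0.001, 0.003]
force: [-0.3, 0.1, -0.8]
finger_gap: 0.159
t 7.70 tcp [554.8  -8.8 158.2] xyaw 0.3 yax [-0.002  0.001 -1.   ] F [-0.3  0.1 -0.8] T [ 0.01 -0.   -0.06] gap 0.159 q6 -0.11
 turn(5deg) [-0.01  0.07 -0.02]
 shift mm [ 1.8  8.2 -5.5]
```

```bash
python3 -m creep '[[[0.001,0.01,-0.003,0,0,0,255],[0.0005,0.015,-0.002,0,0,0,255],[0,0.015,-0.001,0,0,0,255],[0,0.002,0,0,0,0,255],[0,0,0,0,0,0,255],[0,0,0,0,0,0,255]]]'; python3 g.py 556.6 -14.3 100 0;  python3 - <<'E'
from bench import env
from h import *
a=env.snapshot("scene");b=env.snapshot("side")
crop(a,240,180,100,80,7,"pics/g1.png");crop(b,310,130,130,100,6,"pics/g2.png")
E
```

```text
clock: 8.3
ee_pos: [0.5567, -0.0139, 0.1148]
orientation: [0.707, -0.707, -0.003, 0.003]
force: [-0.1, 0.9, -0.8]
finger_gap: 0.157
t 8.30 tcp [556.7 -13.9 114.8] xyaw 0.4 yax [-0.     0.001 -1.   ] F [-0.1  0.9 -0.8] T [-0.01  0.   -0.04] gap 0.157 q6 -0.12
 turn(5deg) [-0.01  0.08 -0.  ]
 shift mm [-0.1 14.8 -0.4]
```

View pics/g1.png

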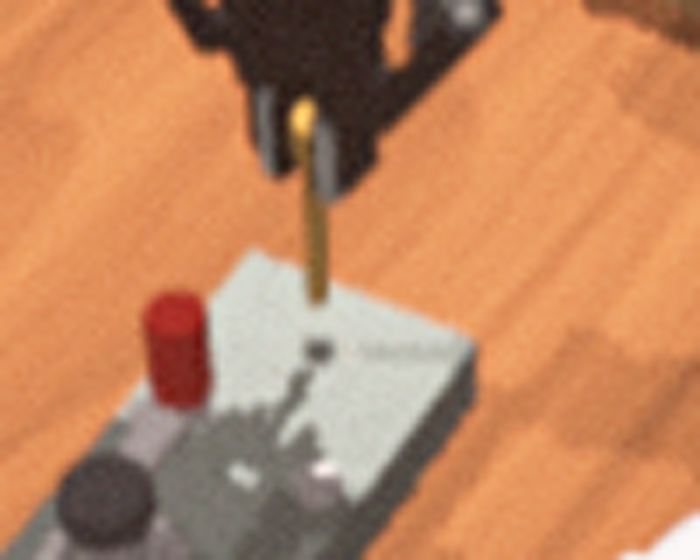

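View pics/g2.png

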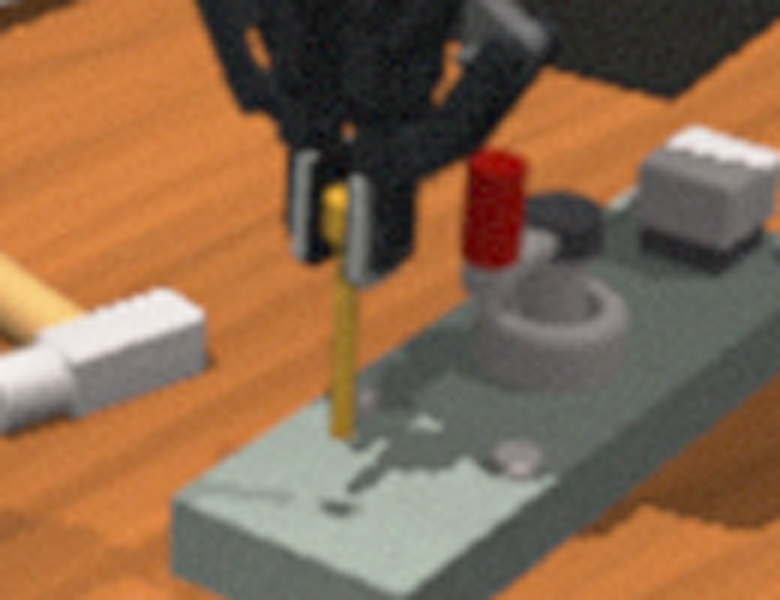

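```bash
python3 - <<'E'
from bench import env
from h import *
a=env.snapshot("scene");b=env.snapshot("side")
A=lambda x,y:((x+.5)/7-.5+240,(y+.5)/7-.5+180); B=lambda x,y:((x+.5)/6-.5+310,(y+.5)/6-.5+130)
for n,p,q in [("foot",A(317,298),B(343,435)),("hole",A(319,350),B(339,507))]:
    X,e=tri(a,p,b,q);print(n,(X*1000).round(1),(np.array(e)*1000).round(1))
print("hole planes",plane(a,*A(319,350),.03),plane(b,*B(339,507),.03))
z=.0555; print("foot planes",plane(a,*A(317,298),z),plane(b,*B(343,435),z))
X=np.array([.555,-.014,.056]);print("proj vertical: foot",proj(a,X),"top",proj(a,X+[0,0,.085]),proj(b,X),proj(b,X+[0,0,.085]))
print("seen foot",A(317,298),"headtop",A(303,108),B(343,435),B(337,188))
E
```

```text
foot [554.6 -14.   57.3] [0.1 0.1]
hole [554.  -13.2  30.9] [0.1 0.1]
hole planes [ 0.55355194 -0.01246509  0.03      ] [ 0.5548768  -0.01443775  0.03      ]
foot planes [ 0.55370821 -0.01253122  0.0555    ] [ 0.55635387 -0.01637718  0.0555    ]
proj vertical: foot (np.float64(284.94138196083816), np.float64(222.5923558105827)) top (np.float64(283.78673953334504), np.float64(195.85118866694606)) (np.float64(366.4985761481429), np.float64(202.5765881214626)) (np.float64(368.62079021230915), np.float64(162.42759795876765))
seen foot (284.85714285714283, 222.14285714285714) headtop (282.85714285714283, 195.0) (366.75, 202.08333333333331) (365.75, 160.91666666666666)
```

```bash
python3 -m creep '[[[-0.0003,0.008,0.0004,0,0,0,255],[0,0.008,0.0002,0,0,0,255],[0,0.006,0,0,0,0,255],[0,0.003,0,0,0,0,255],[0,0,0,0,0,0,255]]]'; python3 g.py 556.4 -13.8 65 0
```

```text
clock: 9.0
ee_pos: [0.5564, -0.0133, 0.0879]
orientation: [0.707, -0.707, -0.003, 0.002]
force: [0.3, 0.2, -0.1]
finger_gap: 0.163
t 9.00 tcp [556.4 -13.3  87.9] xyaw 0.4 yax [ 0.001  0.    -1.   ] F [ 0.3  0.2 -0.1] T [ 0.03 -0.   -0.01] gap 0.163 q6 -0.12
 turn(5deg) [-0.    0.08  0.01]
 shift mm [-0.1 22.9 -0.5]
```

Foot is at the mouth. Down in small steps, watching the force.

```bash
python3 -m creep '[[[0,0.004,0,0,0,0,255],[0,0.004,0,0,0,0,255],[0,0,0,0,0,0,255]]]'; python3 g.py 556.4 -13.8 67 0
```

```text
clock: 9.3
ee_pos: [0.5566, -0.0133, 0.0793]
orientation: [0.707, -0.707, -0.003, 0.002]
force: [-0.5, -0.1, -0.5]
finger_gap: 0.16
t 9.30 tcp [556.6 -13.3  79.3] xyaw 0.4 yax [ 0.001  0.    -1.   ] F [-0.5 -0.1 -0.5] T [-0.   -0.    0.03] gap 0.160 q6 -0.12
 turn(5deg) [-0.    0.08  0.01]
 shift mm [-0.2 12.3 -0.5]
```

```bash
python3 -m creep '[[[0,0.005,0,0,0,0,255],[0,0.004,0,0,0,0,255],[0,0,0,0,0,0,255]]]'; python3 g.py 556.4 -13.8 67 0;  python3 - <<'E'
from bench import env
from h import *
a=env.snapshot("scene");b=env.snapshot("side")
crop(a,240,180,100,80,7,"pics/i1.png");crop(b,310,130,130,100,6,"pics/i2.png")
E
```

```text
clock: 9.6
ee_pos: [0.5566, -0.0133, 0.0696]
orientation: [0.707, -0.707, -0.003, 0.002]
force: [-0.4, -0.1, -0.6]
finger_gap: 0.16
t 9.60 tcp [556.6 -13.3  69.6] xyaw 0.4 yax [ 0.001  0.    -1.   ] F [-0.4 -0.1 -0.6] T [ 0.03 -0.   -0.01] gap 0.160 q6 -0.12
 turn(5deg) [-0.    0.08  0.01]
 shift mm [-0.2  2.6 -0.5]
```

View pics/i2.png

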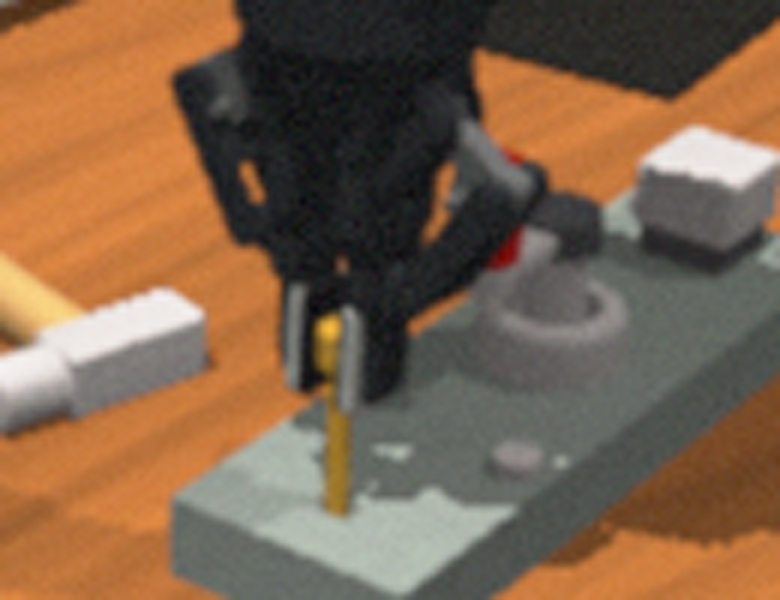

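The pin is well down in the hole with no contact force. I'll lower 2 mm more and release with the fingers only part open.

```bash
python3 -m creep '[[[0,0.002,0,0,0,0,255],[0,0,0,0,0,0,110],[0,0,0,0,0,0,110],[0,0,0,0,0,0,110],[0,0,0,0,0,0,110],[0,0,0,0,0,0,110]]]'; python3 g.py 556.4 -13.8 67 0;  python3 - <<'E'
from bench import env
from h import *
a=env.snapshot("scene");b=env.snapshot("side")
crop(a,240,180,100,80,7,"pics/j1.png");crop(b,310,130,130,100,6,"pics/j2.png")
E
```

```text
clock: 10.3
ee_pos: [0.5573, -0.0134, 0.0685]
orientation: [0.707, -0.707, -0.004, 0.002]
force: [0.7, 0.2, 0.2]
finger_gap: 0.57
t 10.30 tcp [557.3 -13.4  68.5] xyaw 0.4 yax [ 0.003  0.    -1.   ] F [0.7 0.2 0.2] T [ 0.01  0.04 -0.02] gap 0.570 q6 -0.12
 turn(5deg) [-0.    0.08  0.03]
 shift mm [-0.9  1.5 -0.4]
```

View pics/j2.png

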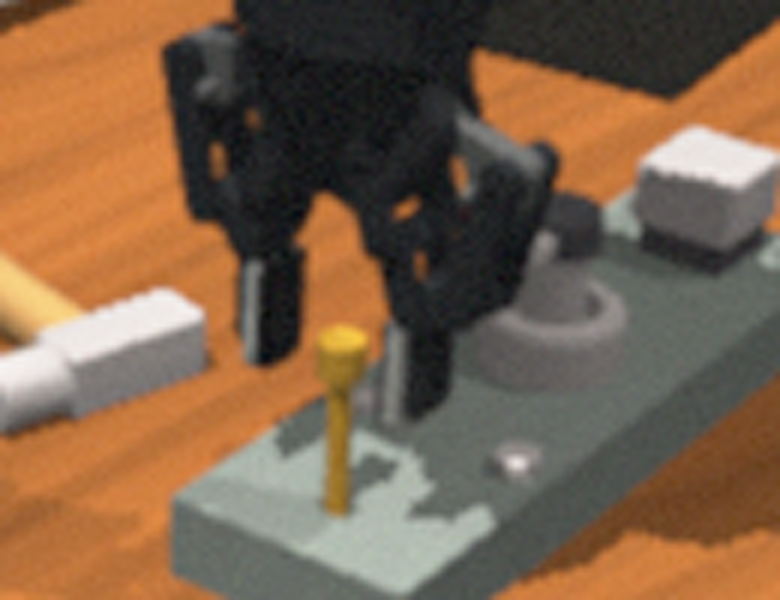

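View pics/j1.png

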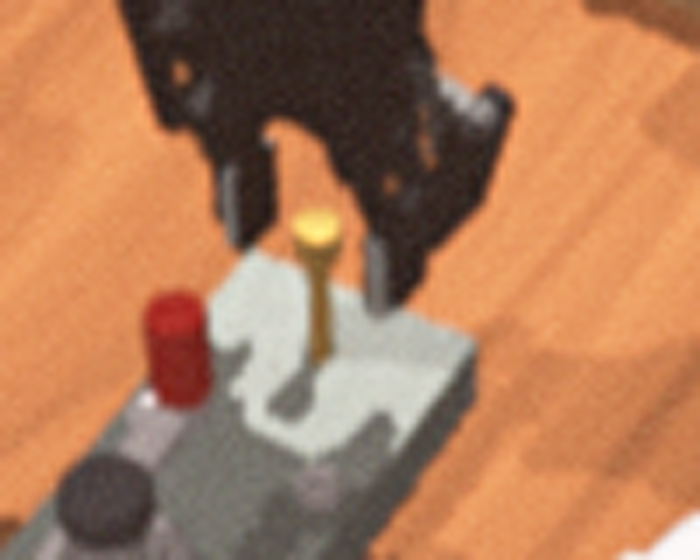

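```bash
python3 - <<'E'
from bench import env
from h import *
a=env.snapshot("scene");b=env.snapshot("side")
A=lambda x,y:((x+.5)/7-.5+240,(y+.5)/7-.5+180); B=lambda x,y:((x+.5)/6-.5+310,(y+.5)/6-.5+130)
X,e=tri(a,A(318,225),b,B(343,338));print((X*1000).round(1),e)
X,e=tri(a,A(176,309),b,B(498,163));print("handle top",(X*1000).round(1),e)
E
```

```text
[556.1 -13.6  92. ] [np.float64(1.1274158287845256e-05), np.float64(1.127415828770817e-05)]
handle top [559.8 -92.3 123.5] [np.float64(0.00028846019727954506), np.float64(0.0002884601972794802)]
```

```bash
python3 -m creep '[[[0,-0.02,0,0,0,0,110],[0,-0.03,0,0,0,0,110],[0,-0.03,0,0,0,0,110],[0,-0.005,0,0,0,0,110],[0,0,0,0,0,0,110],[0.001,0,-0.02,0,0,0,110],[0.001,0,-0.025,0,0,0,110],[0.001,0,-0.02,0,0,0,110],[0,0,-0.002,0,0,0,110],[0,0,0,0,0,0,110]]]'; python3 g.py 562 -92.3 89 0
```

```text
clock: 11.5
ee_pos: [0.558, -0.0814, 0.1504]
orientation: [0.708, -0.706, -0.001, 0.005]
force: [-0.7, 1.1, 0.5]
finger_gap: 0.567
t 11.50 tcp [558.  -81.4 150.4] xyaw 0.5 yax [-0.006  0.002 -1.   ] F [-0.7  1.1  0.5] T [ 0.02 -0.01  0.01] gap 0.567 q6 -0.24
 turn(5deg) [-0.02  0.1  -0.06]
 shift mm [  4.3  61.3 -11.1]
```

```bash
python3 -m creep '[[[0.002,0.01,-0.006,0,0.1,-0.06,110],[0.002,0.01,-0.004,0,0,0,110],[0.0005,0,-0.001,0,0,0,110],[0,0,0,0,0,0,110]]]'; python3 g.py 562 -92.3 89 0; python3 - <<'E'
from bench import env
from h import *
a=env.snapshot("scene");b=env.snapshot("side")
crop(a,205,165,120,110,6,"pics/k1.png");crop(b,320,100,130,110,6,"pics/k2.png")
E
```

```text
clock: 11.9
ee_pos: [0.562, -0.091, 0.1267]
orientation: [0.708, -0.706, 0.001, 0.001]
force: [1.2, -0.2, -0.4]
finger_gap: 0.569
t 11.90 tcp [562.  -91.  126.7] xyaw 0.0 yax [-0.003  0.003 -1.   ] F [ 1.2 -0.2 -0.4] T [-0.03  0.05 -0.03] gap 0.569 q6 -0.25
 turn(5deg) [-0.03  0.01 -0.03]
 shift mm [ 0.1 37.7 -1.4]
```

View pics/k1.png

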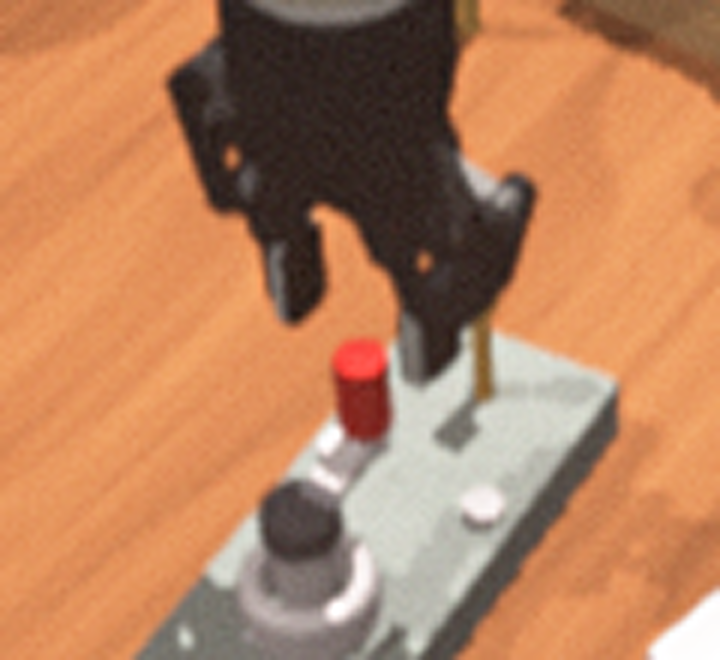

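View pics/k2.png

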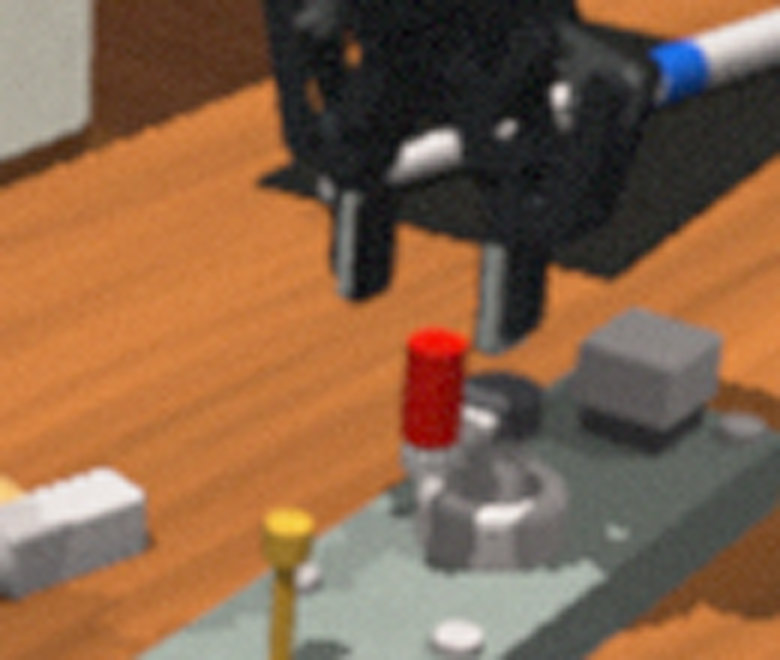

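The fingers are centred over the red handle (scene crop (361,385)) and the pin stands at (483,370). Lowering now.

```bash
python3 -m creep '[[[0,0.01,-0.0014,0,0,0,110],[0,0.013,0,0,0,0,110],[0,0.01,0,0,0,0,110],[0,0,0,0,0,0,110],[0,0,0,0,0,0,110]]]'; python3 g.py 562 -92.3 90 0
```

```text
clock: 12.5
ee_pos: [0.5618, -0.0919, 0.091]
orientation: [0.708, -0.706, 0.001, 0.001]
force: [-0.3, -0.1, 0.5]
finger_gap: 0.571
t 12.50 tcp [561.8 -91.9  91. ] xyaw 0.1 yax [-0.003  0.003 -1.   ] F [-0.3 -0.1  0.5] T [-0.04 -0.03 -0.  ] gap 0.571 q6 -0.25
 turn(5deg) [-0.03  0.01 -0.03]
 shift mm [ 0.2  1.  -0.4]
```

```bash
python3 -m creep '[[[0,0,0,0,0,0,255],[0,0,0,0,0,0,255],[0,0,0,0,0,0,255],[0,0,0,0,0,0,255],[0,0,0,0,0,0,255],[0,0,0,0,0,0,255],[0,0,0,0,0,0,255]]]' 40; python3 g.py 562 -92.3 90 0; python3 - <<'E'
from bench import env
from h import *
a=env.snapshot("scene");b=env.snapshot("side")
crop(a,205,165,120,110,6,"pics/l1.png");crop(b,320,100,130,110,6,"pics/l2.png")
E
```

```text
clock: 13.2
ee_pos: [0.5621, -0.0919, 0.092]
orientation: [0.708, -0.706, 0.0, 0.001]
force: [-1.1, -0.1, -0.2]
finger_gap: 0.217
t 13.20 tcp [562.1 -91.9  92. ] xyaw 0.1 yax [-0.002  0.003 -1.   ] F [-1.1 -0.1 -0.2] T [ 0.02  0.06 -0.03] gap 0.217 q6 -0.25
 turn(5deg) [-0.03  0.01 -0.02]
 shift mm [-0.1  2.  -0.4]
```

View pics/l1.png

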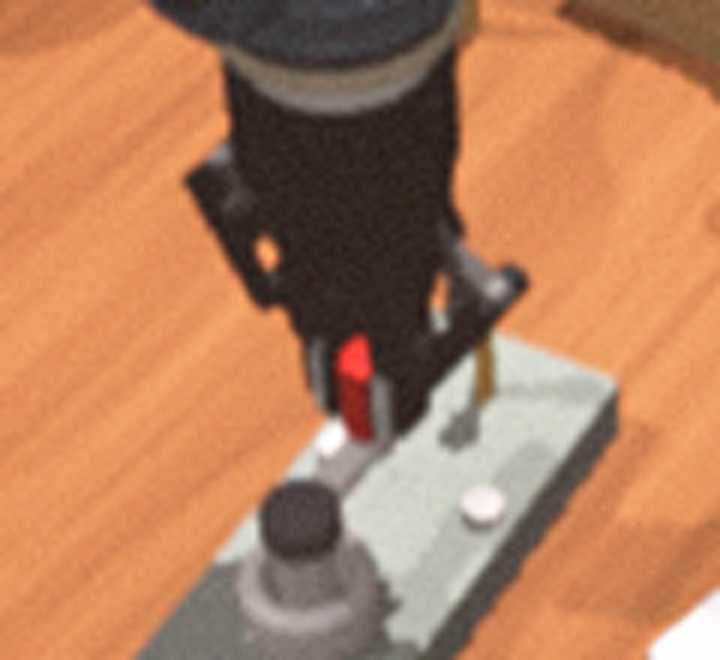

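View pics/l2.png

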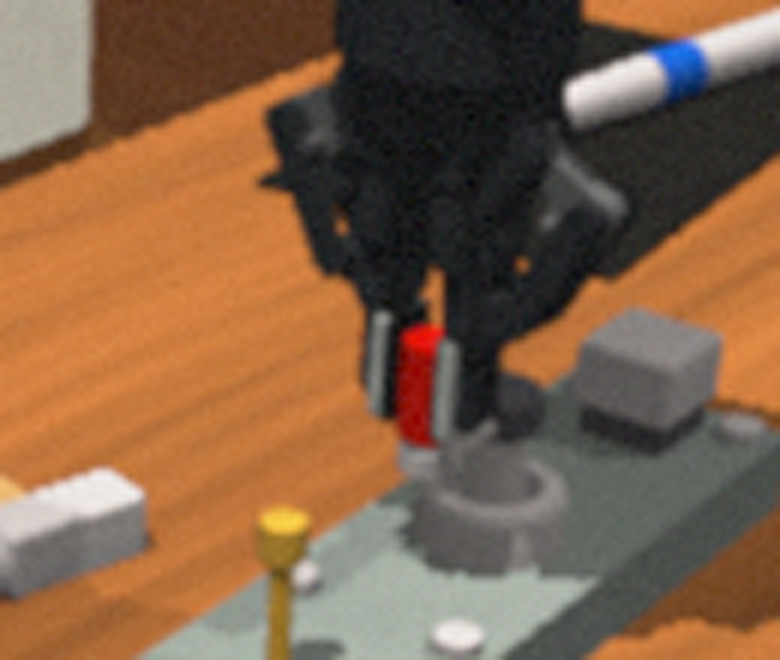

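```bash
cat > c.py <<'E'
import sys
from g import *
C=np.array([567.4,-136.6]); RAD=45.
def rows(step,n,z):
    s,R=st();M=R.as_matrix();e=s["ee_pos"]*1000
    d=e[:2]-C; th=np.degrees(np.arctan2(d[1],d[0]))
    print("theta %.1f r %.1f"%(th,np.hypot(*d)))
    p=e.copy()
    for i in range(n):
        a=np.radians(th+step*(i+1)); q=np.array([C[0]+RAD*np.cos(a),C[1]+RAD*np.sin(a),z])
        print("   ",(M.T@(q-p)/1000).round(4).tolist()); p=q
if __name__=="__main__":
    go(); rows(float(sys.argv[1]),int(sys.argv[2]),float(sys.argv[3]))
E
python3 c.py 12 3 93.5
```

```text
t 13.30 tcp [562.1 -91.9  92. ] xyaw 0.1 yax [-0.002  0.003 -1.   ] F [-1.2  0.2  0.1] T [0.05 0.04 0.08] gap 0.220 q6 -0.25
theta 96.8 r 45.0
    [-0.0092, -0.0015, -0.0021]
    [-0.0085, 0.0, -0.0039]
    [-0.0075, -0.0, -0.0056]
```

```bash
python3 -m creep '[[[0,-0.0015,0,0,0,0,255],[-0.0092,0,-0.0021,0,0,0,255],[-0.0085,0,-0.0039,0,0,0,255],[-0.0075,0,-0.0056,0,0,0,255],[0,0,0,0,0,0,255]]]'; python3 c.py 12 3 93.5
```

```text
clock: 13.8
ee_pos: [0.5356, -0.1025, 0.0937]
orientation: [0.709, -0.705, -0.0, 0.001]
force: [-1.3, -2.3, 0.3]
finger_gap: 0.219
t 13.80 tcp [ 535.6 -102.5   93.7] xyaw 0.1 yax [-0.001  0.005 -1.   ] F [-1.3 -2.3  0.3] T [-0.27  0.22  0.01] gap 0.219 q6 -0.28
theta 133.0 r 46.6
    [-0.0051, 0.0002, -0.0083]
    [-0.0046, -0.0, -0.0082]
    [-0.0028, -0.0, -0.009]
```

```bash
cat > pic.py <<'E'
import sys
from bench import env
from h import *
a=env.snapshot("scene");b=env.snapshot("side")
k=5
i1=a["pixels"][195:285,205:305,::-1];i2=b["pixels"][135:225,355:455,::-1] 
f=lambda i:cv2.resize(i,None,fx=4,fy=4,interpolation=cv2.INTER_CUBIC)
cv2.imwrite(sys.argv[1],np.hstack([f(i1),f(i2)]))
E
python3 pic.py pics/m1.png
```

```text
(no output)
```

View pics/m1.png

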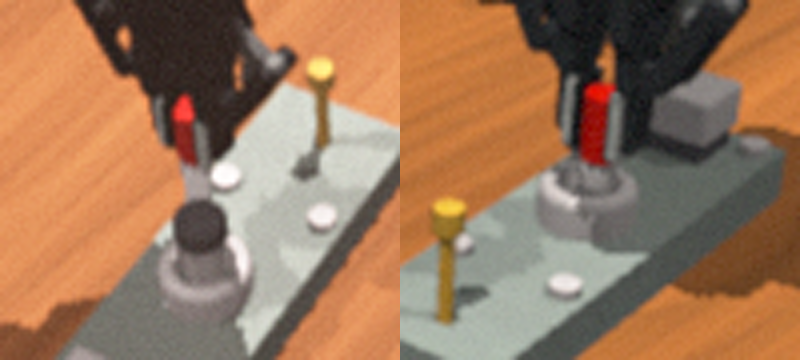

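The crank has followed: its arm now points to scene crop (195,180) and the cap is still high at (200,222). Continuing backward.

```bash
python3 -m creep '[[[-0.0051,0,-0.0083,0,0,0,255],[-0.0046,0,-0.0082,0,0,0,255],[-0.0028,0,-0.009,0,0,0,255],[0,0,0,0,0,0,255]]]'; python3 c.py 12 3 93.5; python3 pic.py pics/m2.png
```

```text
clock: 14.3
ee_pos: [0.5213, -0.1262, 0.0924]
orientation: [0.71, -0.704, 0.002, 0.003]
force: [-0.8, -1.2, 0.3]
finger_gap: 0.224
t 14.30 tcp [ 521.3 -126.2   92.4] xyaw 0.1 yax [-0.007  0.009 -1.   ] F [-0.8 -1.2  0.3] T [-0.25  0.14  0.02] gap 0.224 q6 -0.34
theta 167.3 r 47.3
    [0.0011, -0.0012, -0.0098]
    [0.0009, -0.0001, -0.0094]
    [0.0028, -0.0001, -0.009]
```

View pics/m2.png

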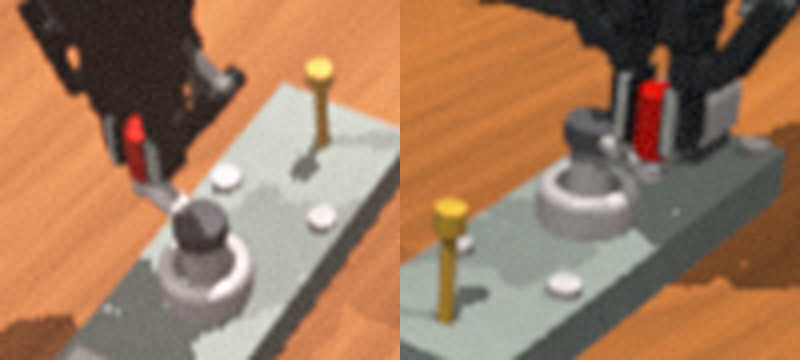

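```bash
python3 g.py 0 0 0 0 | sed -n 2p; python3 -m creep '[[[0.0005,-0.001,-0.0095,-0.1,0,-0.08,255],[0.0009,0,-0.0094,0,0,0,255],[0.0028,0,-0.009,0,0,0,255],[0,0,0,0,0,0,255]]]'; python3 c.py 12 3 93.5;python3 g.py 0 0 0 0 | sed -n 2p; python3 pic.py pics/m3.png
```

```text
turn(5deg) [-0.1   0.03 -0.08]
clock: 14.8
ee_pos: [0.5229, -0.1524, 0.0919]
orientation: [0.708, -0.706, 0.002, 0.004]
force: [-2.3, -2.7, 0.8]
finger_gap: 0.221
t 14.80 tcp [ 522.9 -152.4   91.9] xyaw 0.2 yax [-0.009  0.003 -1.   ] F [-2.3 -2.7  0.8] T [-0.35  0.17 -0.04] gap 0.221 q6 -0.37
theta -160.4 r 47.2
    [0.0061, -0.0017, -0.0078]
    [0.0057, -0.0001, -0.0075]
    [0.0071, -0.0001, -0.0061]
 turn(5deg) [-0.03  0.05 -0.1 ]
```

View pics/m3.png

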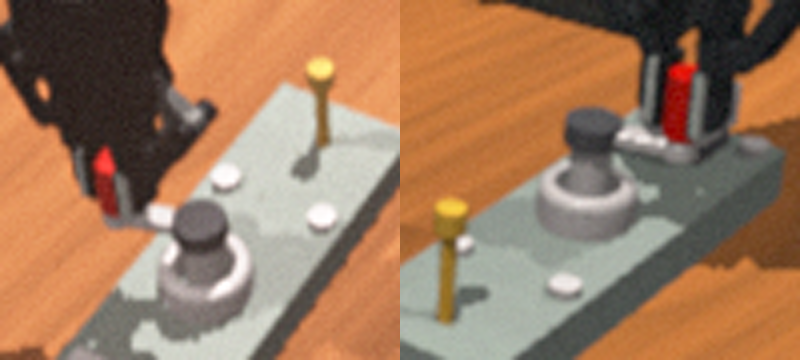

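```bash
python3 -m creep '[[[0.0061,-0.002,-0.0078,0,0,-0.1,255],[0.0057,0,-0.0075,0,0,0,255],[0.0071,0,-0.0061,0,0,0,255],[0,0,0,0,0,0,255]]]'; python3 c.py 12 3 93.5;python3 g.py 0 0 0 0 | sed -n 2p; python3 pic.py pics/m4.png
```

```text
clock: 15.3
ee_pos: [0.5381, -0.1725, 0.0924]
orientation: [0.708, -0.706, 0.001, 0.006]
force: [-0.8, -3.7, 0.9]
finger_gap: 0.225
t 15.30 tcp [ 538.1 -172.5   92.4] xyaw 0.4 yax [-0.01   0.003 -1.   ] F [-0.8 -3.7  0.9] T [-0.69 -0.02 -0.01] gap 0.225 q6 -0.40
theta -129.2 r 46.4
    [0.0087, -0.0012, -0.0042]
    [0.0087, -0.0001, -0.0035]
    [0.0093, -0.0001, -0.0016]
 turn(5deg) [-0.04  0.08 -0.11]
```

View pics/m4.png

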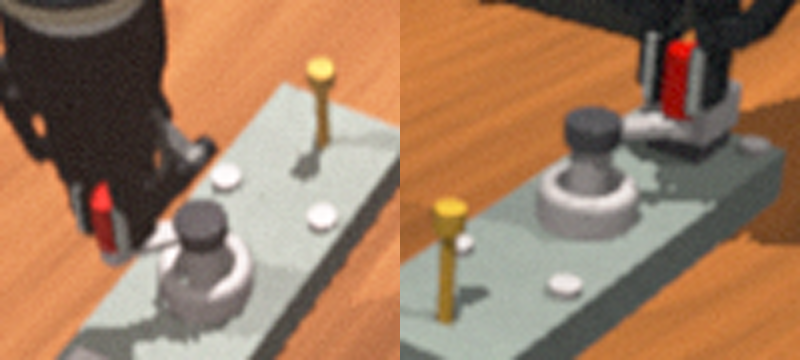

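Bolt not dropped yet (cap still at (203,225)). The outward wrist force suggests the true axis lies about 1.5 mm from my centre, so I'm shifting the centre.

```bash
sed -i 's/C=np.array.*; RAD/C=np.array([566.2,-138.]); RAD/' c.py; python3 c.py 12 3 93.5
```

```text
t 15.40 tcp [ 537.7 -172.1   92.4] xyaw 0.4 yax [-0.01   0.003 -1.   ] F [-1.4 -4.6 -0.6] T [-0.9   0.28 -0.  ] gap 0.220 q6 -0.40
theta -129.9 r 44.4
    [0.0074, -0.0012, -0.0057]
    [0.0087, -0.0001, -0.0036]
    [0.0093, -0.0001, -0.0017]
```

```bash
python3 -m creep '[[[0.0074,-0.001,-0.006,0,0,-0.11,255],[0.0087,0,-0.004,0,0,0,255],[0.0093,0,-0.002,0,0,0,255],[0,0,0,0,0,0,255]]]'; python3 c.py 12 3 93.5;python3 g.py 0 0 0 0 | sed -n 2p; python3 pic.py pics/m5.png
```

```text
clock: 15.8
ee_pos: [0.5644, -0.1818, 0.0933]
orientation: [0.709, -0.705, -0.003, 0.003]
force: [1.3, 0.7, -0.5]
finger_gap: 0.219
t 15.80 tcp [ 564.4 -181.8   93.3] xyaw 0.4 yax [-0.001  0.006 -1.   ] F [ 1.3  0.7 -0.5] T [ 0.07 -0.25 -0.  ] gap 0.219 q6 -0.40
theta -92.3 r 43.8
    [0.0093, -0.0002, -0.0006]
    [0.0091, 0.0, 0.0025]
    [0.0084, 0.0, 0.0043]
 turn(5deg) [-0.07  0.09 -0.01]
```

View pics/m5.png

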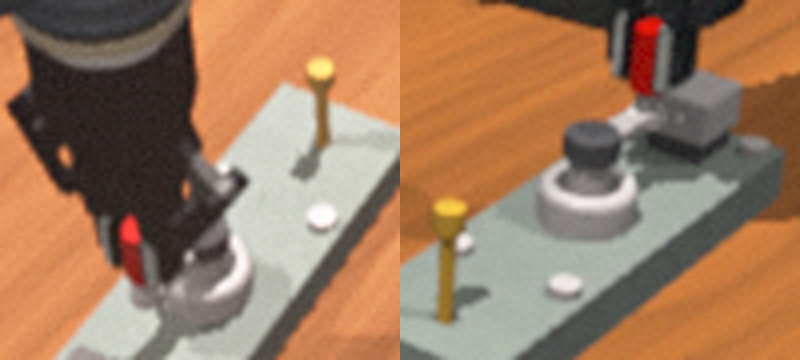

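The bolt has dropped. In the side view the cap went from y≈130 to 143 in the crop (about 8 mm), and pin now shows between sleeve and arm. The drop lies at theta between -130 and -92 deg. I'll hold briefly and confirm the height before going forward.

```bash
python3 -m creep '[[[0.009,0,0,0,0,0,255],[0,0,0,0,0,0,255],[0,0,0,0,0,0,255]]]'; python3 c.py -14 5 93.5; python3 g.py 0 0 0 0 | sed -n 2p; python3 pic.py pics/m6.png
```

```text
clock: 16.2
ee_pos: [0.5731, -0.1811, 0.093]
orientation: [0.709, -0.705, -0.002, 0.004]
force: [-1.6, 0.8, -1.1]
finger_gap: 0.222
t 16.20 tcp [ 573.1 -181.1   93. ] xyaw 0.5 yax [-0.002  0.006 -1.   ] F [-1.6  0.8 -1.1] T [0.06 0.23 0.06] gap 0.222 q6 -0.40
theta -81.0 r 43.7
    [-0.0108, -0.0005, -0.0016]
    [-0.0107, 0.0, 0.0024]
    [-0.0098, 0.0, 0.0049]
    [-0.0083, 0.0001, 0.0071]
    [-0.0064, 0.0001, 0.0089]
 turn(5deg) [-0.07  0.09 -0.02]
```

View pics/m6.png

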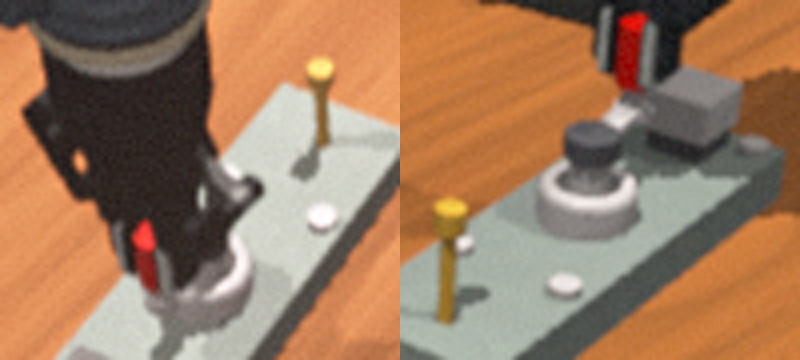

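```bash
python3 -m creep '[[[-0.0108,-0.0005,-0.0016,0,0.05,0,255],[-0.0107,0,0.0024,0,0,0,255],[-0.0098,0,0.0049,0,0,0,255],[-0.0083,0,0.0071,0,0,0,255],[-0.0064,0,0.0089,0,0,0,255]]]'; python3 c.py -14 5 93.5; python3 g.py 0 0 0 0 | sed -n 2p; python3 pic.py pics/n1.png
```

```text
clock: 16.8
ee_pos: [0.5263, -0.1603, 0.0948]
orientation: [0.708, -0.706, -0.002, -0.001]
force: [2.1, -0.9, -1.2]
finger_gap: 0.219
t 16.80 tcp [ 526.3 -160.3   94.8] xyaw 0.1 yax [ 0.005  0.004 -1.   ] F [ 2.1 -0.9 -1.2] T [-0.14 -0.28  0.05] gap 0.219 q6 -0.39
theta -150.8 r 45.7
    [-0.0035, 0.0013, 0.0105]
    [-0.0015, 0.0, 0.0109]
    [0.0011, 0.0, 0.0109]
    [0.0037, 0.0001, 0.0103]
    [0.0061, 0.0001, 0.0091]
 turn(5deg) [-0.04  0.02  0.06]
```

View pics/n1.png

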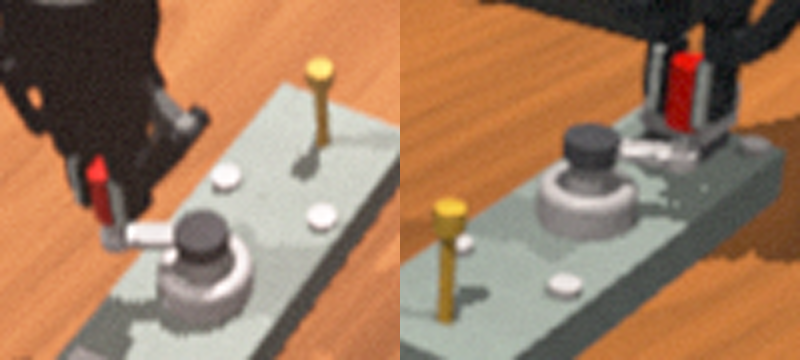

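At the same angle as before the cap is about 15 crop pixels lower, so the bolt has passed under the edge. Continuing forward.

```bash
python3 -m creep '[[[-0.0035,0.001,0.0105,-0.04,0,0.06,255],[-0.0015,0,0.0109,0,0,0,255],[0.0011,0,0.0109,0,0,0,255],[0.0037,0,0.0103,0,0,0,255],[0.0061,0,0.0091,0,0,0,255]]]'; python3 c.py -14 5 94; python3 g.py 0 0 0 0 | sed -n 2p
```

```text
clock: 17.4
ee_pos: [0.5318, -0.1056, 0.0936]
orientation: [-0.707, 0.707, -0.0, -0.002]
force: [2.3, -5.9, -2.1]
finger_gap: 0.217
t 17.40 tcp [ 531.8 -105.6   93.6] xyaw 0.1 yax [-0.003 -0.    -1.   ] F [ 2.3 -5.9 -2.1] T [-1.18 -0.5  -0.01] gap 0.217 q6 -0.28
theta 136.7 r 47.3
    [0.0101, -0.0004, 0.0054]
    [0.0099, -0.0, 0.0047]
    [0.0107, -0.0, 0.0022]
    [0.011, -0.0, -0.0005]
    [0.0105, -0.0, -0.0031]
 turn(5deg) [ 0.01  0.03 -0.03]
```

```bash
python3 -m creep '[[[0.0101,0,0.0054,0,0,0,255],[0.0095,0,0.004,0,0,0,255],[0.0105,0,0.0015,0,0,0,255],[0.0105,0,-0.001,0,0,0,255],[0.01,0,-0.0035,0,0,0,255]]]'; python3 c.py -14 5 94; python3 g.py 0 0 0 0 | sed -n 2p
```

```text
clock: 17.9
ee_pos: [0.5853, -0.096, 0.0922]
orientation: [0.707, -0.707, 0.001, 0.005]
force: [-7.9, -5.1, -1.3]
finger_gap: 0.225
t 17.90 tcp [585.3 -96.   92.2] xyaw 0.3 yax [-0.009  0.    -1.   ] F [-7.9 -5.1 -1.3] T [-0.85  1.19  0.05] gap 0.225 q6 -0.24
theta 65.5 r 46.2
    [0.0088, -0.0019, -0.0069]
    [0.0077, -0.0001, -0.0079]
    [0.0055, -0.0001, -0.0095]
    [0.0031, -0.0, -0.0105]
    [0.0004, -0.0, -0.011]
 turn(5deg) [-0.01  0.06 -0.1 ]
```

```bash
python3 pic.py pics/n3.png; python3 c.py -14 5 94
```

```text
t 18.00 tcp [586.2 -96.7  92.3] xyaw 0.3 yax [-0.007 -0.    -1.   ] F [-0.7 -4.9 -1.2] T [-0.78 -0.02  0.01] gap 0.221 q6 -0.24
theta 64.1 r 45.9
    [0.0088, -0.0018, -0.0068]
    [0.0075, -0.0, -0.008]
    [0.0053, -0.0, -0.0096]
    [0.0028, -0.0, -0.0106]
    [0.0002, 0.0, -0.011]
```

View pics/n3.png

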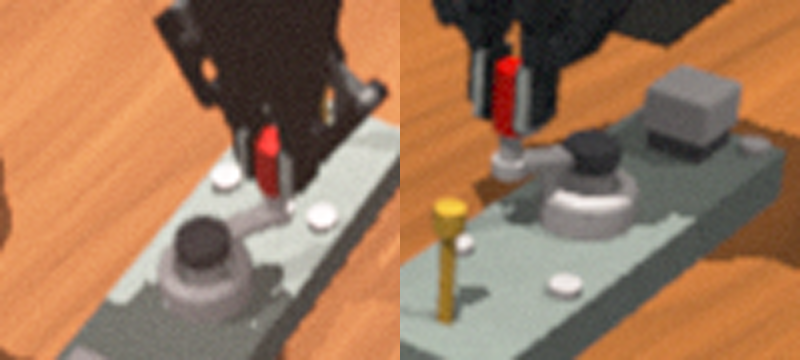

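```bash
python3 -m creep '[[[0.0085,-0.0018,-0.008,0,0,-0.08,255],[0.0075,0,-0.0085,0,0,0,255],[0.0053,0,-0.0096,0,0,0,255],[0.0028,0,-0.0106,0,0,0,255],[0.0002,0,-0.011,0,0,0,255]]]'; python3 c.py -14 5 94; python3 g.py 0 0 0 0 | sed -n 2p;python3 pic.py pics/n4.png
```

```text
clock: 18.5
ee_pos: [0.6101, -0.1461, 0.0911]
orientation: [0.709, -0.706, 0.003, 0.007]
force: [-10.5, 4.2, -2.0]
finger_gap: 0.219
t 18.50 tcp [ 610.1 -146.1   91.1] xyaw 0.3 yax [-0.013  0.004 -1.   ] F [-10.5   4.2  -2. ] T [ 0.69  1.7  -0.02] gap 0.219 q6 -0.31
theta -10.4 r 44.6
    [-0.003, -0.0029, -0.0105]
    [-0.0058, 0.0, -0.0093]
    [-0.0079, 0.0001, -0.0077]
    [-0.0095, 0.0001, -0.0055]
    [-0.0105, 0.0001, -0.0031]
 turn(5deg) [-0.05  0.06 -0.15]
```

View pics/n4.png

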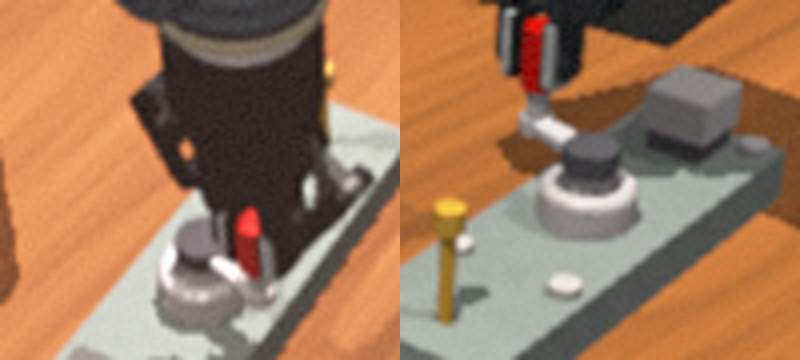

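```bash
sed -i 's/C=np.array.*; RAD/C=np.array([564.9,-137.6]); RAD/' c.py; python3 c.py -14 4 93.5
```

```text
t 18.60 tcp [ 609.7 -147.1   90.9] xyaw 0.2 yax [-0.014  0.004 -1.   ] F [-9.9  0.5 -1.4] T [ 0.    1.47 -0.05] gap 0.222 q6 -0.31
theta -12.0 r 45.8
    [-0.0044, -0.0026, -0.0102]
    [-0.006, 0.0, -0.0092]
    [-0.0081, 0.0001, -0.0074]
    [-0.0096, 0.0001, -0.0053]
```

```bash
python3 -m creep '[[[-0.0044,-0.0026,-0.0102,-0.04,0,-0.15,255],[-0.006,0,-0.0092,0,0,0,255],[-0.0081,0,-0.0074,0,0,0,255],[-0.0096,0,-0.0053,0,0,0,255],[0,0,0,0,0,0,255]]]'; python3 c.py -14 3 93.5; python3 g.py 0 0 0 0 | sed -n 2p
```

```text
clock: 19.1
ee_pos: [0.5796, -0.1802, 0.0913]
orientation: [0.71, -0.704, 0.002, 0.003]
force: [-4.1, 7.3, -1.4]
finger_gap: 0.219
t 19.10 tcp [ 579.6 -180.2   91.3] xyaw 0.1 yax [-0.008  0.009 -1.   ] F [-4.1  7.3 -1.4] T [1.22 0.6  0.04] gap 0.219 q6 -0.39
theta -71.0 r 45.1
    [-0.0108, -0.0021, -0.0021]
    [-0.011, 0.0001, 0.0004]
    [-0.0105, 0.0001, 0.003]
 turn(5deg) [-0.1   0.02 -0.09]
```

```bash
python3 -m creep '[[[-0.0108,-0.002,-0.001,-0.1,0,-0.09,255],[-0.0108,0,0.001,0,0,0,255],[-0.0095,0,0.003,0,0,0,255],[0,0,0,0,0,0,255],[0,0,0,0,0,0,255]]]'; python3 c.py -14 1 93.5; python3 g.py 0 0 0 0 | sed -n 2p;python3 pic.py pics/n5.png
```

```text
clock: 19.6
ee_pos: [0.5491, -0.1793, 0.094]
orientation: [-0.707, 0.707, 0.001, 0.002]
force: [2.0, 3.3, -1.9]
finger_gap: 0.225
t 19.60 tcp [ 549.1 -179.3   94. ] xyaw -0.0 yax [ 0.004 -0.    -1.   ] F [ 2.   3.3 -1.9] T [ 0.57 -0.23  0.04] gap 0.225 q6 -0.40
theta -110.8 r 44.6
    [-0.0099, 0.0005, 0.0047]
 turn(5deg) [ 0.   -0.01  0.05]
```

View pics/n5.png

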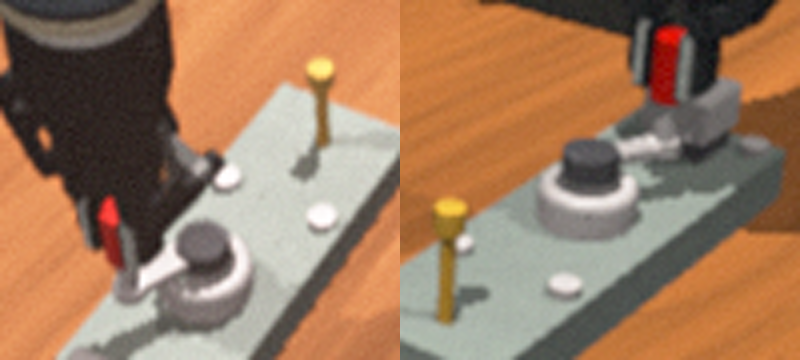

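```bash
python3 - <<'E'
import cv2,numpy as np
def prof(f,c0,c1,r0,r1):
    g=cv2.cvtColor(cv2.imread(f),cv2.COLOR_BGR2GRAY).astype(float); return g[r0:r1,c0:c1].mean(1)
for nm,c in (("scene",(190,215)),("side",(580,605))):
    for sc in(1,):
        ref=prof("pics/m3.png",*c,0,360)
        for f in ("m4","m6","n1","n5"):
            # shift of cap's dark top edge: first row under 95 coming from above, subpixel
            out=[]
            for p in (ref,prof(f"pics/{f}.png",*c,0,360)):
                lo=90 if nm=="side" else 185
                i=next(i for i in range(lo,300) if p[i]<90 and p[i+1:i+8].max()<95); out.append(i-1+(p[i-1]-90)/(p[i-1]-p[i]))
            d=(out[1]-out[0])/4; print(nm,f,np.round(out,1),"px",round(d,2),"mm",round(d/(.315 if nm=="scene" else .473),1))
E
```

```text
scene m4 [237.9 237. ] px -0.22 mm -0.7
scene m6 [237.9 193.5] px -11.1 mm -35.2
scene n1 [237.9 248.8] px 2.73 mm 8.7
scene n5 [237.9 258.8] px 5.23 mm 16.6
side m4 [111.8 110.8] px -0.25 mm -0.5
side m6 [111.8 144.7] px 8.24 mm 17.4
side n1 [111.8 128. ] px 4.06 mm 8.6
side n5 [111.8 141.9] px 7.55 mm 16.0
```

```bash
python3 - <<'E'
from bench import env
from h import *
a=env.snapshot("scene");b=env.snapshot("side")
for s in(a,b):
    print([np.round((proj(s,np.array([.565,-.138,z+.001]))[1]-proj(s,np.array([.565,-.138,z]))[1]),3) for z in(.07,.09)])
A=lambda x,y:((x+.5)/4-.5+205,(y+.5)/4-.5+195); B=lambda x,y:((x-400+.5)/4-.5+355,(y+.5)/4-.5+135)
crop(a,240,235,40,50,14,"pics/o1.png");crop(b,385,160,50,40,14,"pics/o2.png")
c=lambda f:cv2.imread(f)
m=c("pics/m3.png");cv2.imwrite("pics/o3.png",np.hstack([cv2.resize(m[160:360,140:300],None,fx=2.4,fy=2.4),cv2.resize(m[100:260,520:680],(384,480))]))
n=c("pics/n5.png");cv2.imwrite("pics/o4.png",np.hstack([cv2.resize(n[160:360,140:300],None,fx=2.4,fy=2.4),cv2.resize(n[100:260,520:680],(384,480))]))
E
```

```text
[np.float64(-0.303), np.float64(-0.312)]
[np.float64(-0.434), np.float64(-0.443)]
```

View pics/o3.png

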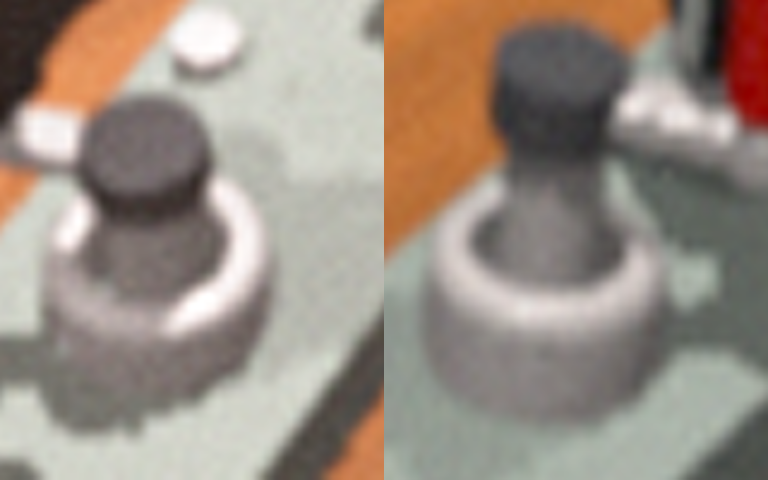

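View pics/o4.png

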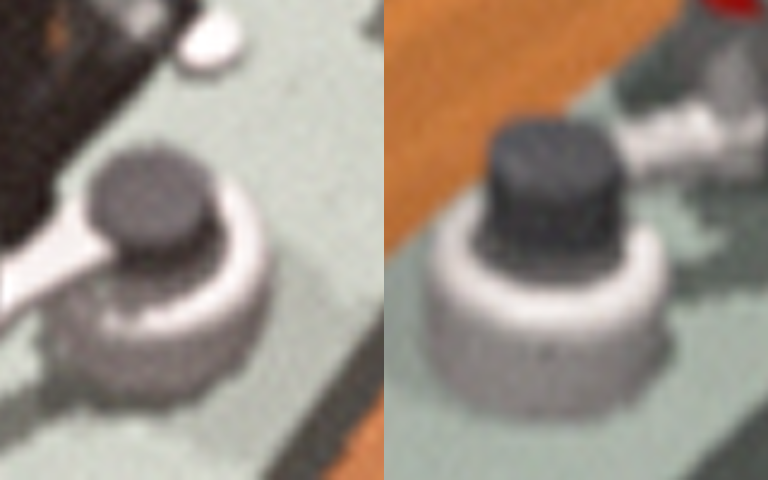

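The image and angle estimates put the bolt at about -17 to -18 mm. One more small step forward centres it at about -18, then I let it settle.

```bash
python3 -m creep '[[[-0.0085,0,0.005,0,0,0.05,255],[0,0,0,0,0,0,255],[0,0,0,0,0,0,255],[0,0,0,0,0,0,255],[0,0,0,0,0,0,255],[0,0,0,0,0,0,255]]]'; python3 c.py -14 1 93.5; python3 pic.py pics/p1.png; python3 - <<'E'
import cv2
n=cv2.imread("pics/p1.png");cv2.imwrite("pics/p2.png",cv2.hconcat([cv2.resize(n[160:360,140:300],None,fx=2.4,fy=2.4),cv2.resize(n[100:260,520:680],(384,480))]))
E
```

```text
clock: 20.4
ee_pos: [0.5405, -0.1746, 0.0939]
orientation: [-0.706, 0.708, 0.0, -0.0]
force: [-0.4, 0.1, -2.0]
finger_gap: 0.22
t 20.40 tcp [ 540.5 -174.6   93.9] xyaw 0.0 yax [ 0.    -0.002 -1.   ] F [-0.4  0.1 -2. ] T [ 0.08 -0.   -0.05] gap 0.220 q6 -0.39
theta -123.5 r 44.3
    [-0.0087, 0.0004, 0.0066]
```

View pics/p1.png

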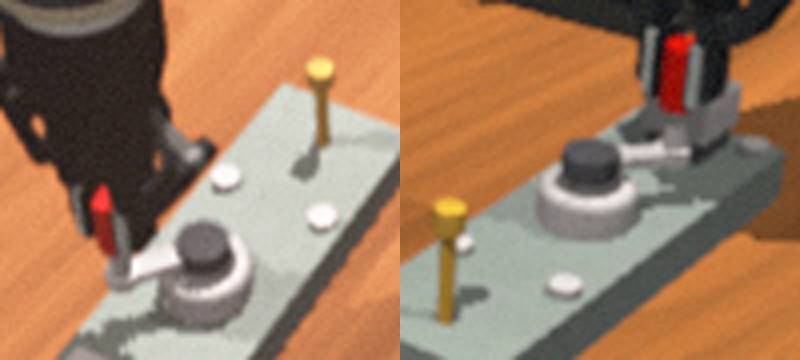

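View pics/p2.png

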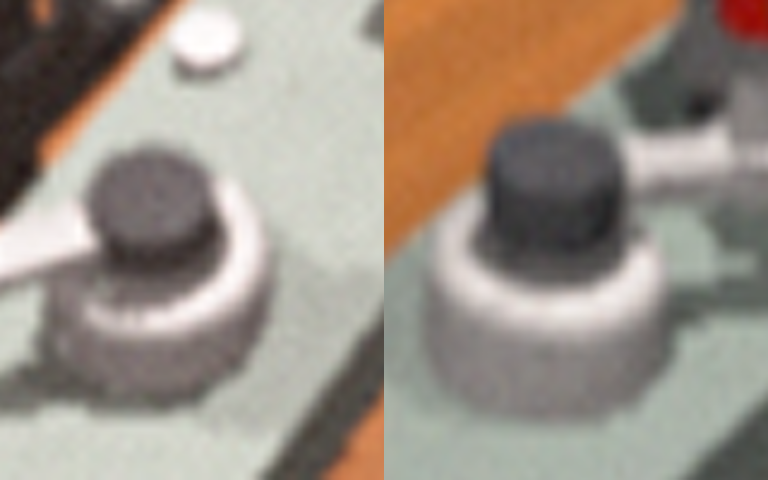

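Handle still gripped, the forces have settled (sideways near 0, -2.0 N vertical, which matches the spring at about 18 mm of sink), and the pin is upright in its hole. A last look at the whole scene, then I hand in.

```bash
python3 - <<'E'
from bench import env
import cv2
cv2.imwrite("pics/z.png",env.snapshot("scene")["pixels"][:,:,::-1])
E
```

```text
(no output)
```

View pics/z.png

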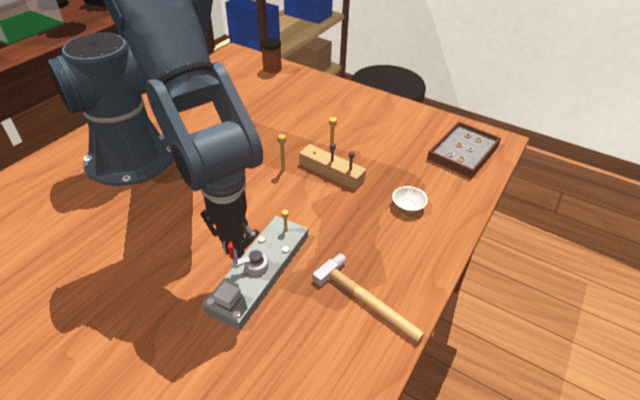

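The spares (333,150) and (351,160), the dish (409,200) and the hammer (330,270) are where they were. The pin stands in the holder at (285,220).

```bash
python3 -c "
from bench import env
print(env.hand_in()); s=env.observe(); print(s['clock'],s['force'],s['finger_gap'])"
```

```text
the job is handed in; nothing more can be done
None
the job is handed in; nothing more can be done
```

I put the smallest brass pin, the one in the rack, into the holder's pin hole and started the clamp bolt. I handed in at about 20.5 s with the red handle still gripped; no verdict was reported.

- **Pin:** after release its head top measured 92 mm above the bench, where 91 mm means fully down. It still stood upright in the last pictures.
- **Bolt:** turning backward from the start, it dropped about 8–9 mm somewhere between 133 and 171 degrees. I then turned it forward about one turn from that point.
- **Final bolt height:** the pictures taken just before the last forward step (about 13 degrees) gave about -17 mm. The crank angle, measured after it, gave -18 to -19 mm. The two differ by about 1 mm, but both are inside the -15.2 to -20.8 mm band.
- **Grip:** the gap reading was steady at 0.22, with a commanded grip of 40 N. Sideways force had settled to about 0.4 N, and the handle's spring showed as about 2 N downward.
- **Forces on the way:** my first estimate of the bolt axis was 1–2 mm off, which caused up to about 11 N of sideways force during the forward turn. I corrected the centre partway round.
- **Other objects:** in the last picture the spare pins, hammer and dish had not visibly moved.

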